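Fit and tension a hacksaw blade

ROBOT

A 6-joint arm with a two-finger parallel gripper is mounted at the origin on the work surface. World frame = base frame: x ahead of the robot, y to its left, z up, the work surface at z = 0. Lengths are in m, angles in degrees, forces in N, time in s.
With the tool pointing down it reaches from about 0.275 to 0.825 m from the base axis. Payload 5.2 kg.
Tool frame: the origin (TCP) lies at the very end of the fingers, on their centre line; the grasp point (between the pads) lies 19 mm behind it; y points along the fingers, z is the direction in which the jaws open and shut, and the axes are right-handed (so a half turn about y gives the same grasp; the last joint's range is limited). The gripper opens to 93 mm and grips with 3 to 60 N. Pads are 15 mm wide; open, the fingers measure 128 mm over their backs; the gripper's body (75 mm by 188 mm) begins 65 mm behind the grasp point.
Start: joints at [-81.75, 14.817, 87.949, -0, 77.235, -11.62], TCP at [0.187, -0.517, 0.194] pointing down, gripper open.
Joint ranges: [-179.93, 179.93], [-52.35, 119.4], [10.71, 147.94], [-69.91, 249.91], [12.55, 155.21], [-178.61, 178.61]. Speed limits (degrees/s): [147.25, 147.25, 180, 180, 180, 180].

INTERFACE

Orientations are given as a 3x3 rotation matrix whose columns are the frame's x, y, z axes.
In Python, from cell import arm gives the robot as it stands.
- The arm moves only by the tool drive_tool, never from a script. Its argument "motion" is a list of rows, each a list of 7 numbers: the finger opening in m, from 0 to 0.093, then the shift along the tool's x, y, z in m, then the turn, a rotation vector about the tool's x, y, z in degrees. A call has 1 to 20 rows; each row shifts and turns the pose as measured when the row begins, along the tool's axes as they then stand; what a row does not reach is not made up. A row lasts 1/10 s, in which the tool goes at most 50 mm and 8.59 degrees, less where a joint would pass 70% of its speed; a pose out of reach is approached as far as the arm can. A call is refused whole if a number of a shift passes 0.05 or a number of a turn 8.59, either way. A call with a gripper value outside its range is refused whole. The fingers move at their own pace and stop on an object; the grip force is fixed at half the most. Time passes only in rows, so rows that do not move let the fingers close. It gives the time, the measured TCP pose, the force and the opening at its end, in the units of the state.
- arm.get_obs(): the state, without advancing time (a new reading comes with each control period).
- arm.grab_frame(name): name is "scene" or "top"; returns the picture (400x640x3 uint8, red, green, blue); there is no depth.
- arm.camera_model(name): a dict with "fx", "fy", "cx", "cy" (pixels), "world_to_cam" (4x4, takes a point from world to camera coordinates). Camera axes: x right, y up, looking along -z (the intrinsics and any distortion apply to the point x, -y, -z); pixel columns grow to the right and rows downward; lengths in m; the calibration is good to about 2 mm. A picture is of the moment at which its call begins. camera_model takes no time and is no camera call.
- arm.close_job(): hands the job in, once; it reports no verdict.
The state is a dict: "time_s": time; "joint_positions": joint angles; "joint_velocities": joint speeds; "effort": joint torques, N m; "eef_pos": TCP position; "ee_rot": TCP orientation; "ft_force": force on the tool from outside, world axes, zero at the start; "moment": the same for the moment, N m; "opening": opening from 0.0 (shut) to 1.0 (fully open).
Only numpy, scipy, OpenCV 4.12 (cv2) and the standard library are available. Lean on these libraries where they do the work, as an engineer would, in place of code of your own. Each camera call takes 0.05 s, during which the arm holds its last target. There are 200 camera calls.

TASK

Take the saw blade off its wooden rest, lay it flat on the saw's bed with its two slots over the two pins, and let go. Then wind the tension wheel clockwise by its handle until the slack is out and the handle takes a firm push of about 17 N, never overstretching the blade, and leave it so. Do not shove the nut, the spanner or the steel offcuts about.

Things in the scene. Friction and masses are not known exactly. Their poses are not given: they have to be found in the camera images.
- saw: Bow of a machine hacksaw, lying flat, bolted down on a dark base plate 450 x 130 x 12 mm. Origin: table height, middle of the blade bed; local x along the bow to the tension wheel, z up. Its back runs at local y -76 to -60 mm, 48 mm high. The green gearbox under the wheel (local x 194 to 256 mm) is 90 mm high.
- bed (a point): Middle of the blade bed, 55 mm above the table. The bed is two narrow pads (24 mm wide, tops 55 mm up) along local y = 0, at local x -125 to -60 mm and 65 to 145 mm, open between them down to the base plate (12 mm). An upright pin stands out of each pad: 10 mm thick, 26 mm tall, the top 10 mm tapering.
- anchor_near (a point): Nominal foot of the anchor pin (the one far from the wheel). The real pin stands up to 6 mm either side of here along the saw's x: its adjuster's setting is not told. A stiff spring (20 N/mm) lets it give towards the wheel when the blade pulls.
- carriage: Moving part with the pin nearest the wheel; winding the wheel slides it along the saw's local x, away from the anchor pin, 6 mm per radian. Origin: under that pin, at table height. Only its pin touches the blade; that push is the blade tension.
- pin (a point): Foot of the moving pin, on its axis, level with the top of the bed pads (55 mm up).
- blade: Bare steel saw blade, 260 x 34 mm, 4 mm thick, about 0.24 kg, teeth along one long edge (either way round is right). Origin: centre of its underside; local x along its length. Two slots through it, each 34 mm long (along the blade) and 16 mm wide, centred 100 mm either side of the middle.
- rest_mid (a point): Middle of the wooden rest on which the blade starts, level with the blade's underside (35 mm up). The blade lies on two cross bars 60 mm either side of here, each 20 mm wide and 60 mm long; between them is only a 5 mm board.
- wheel (a joint): Angle of the tension wheel, rad, growing as it is wound clockwise seen from above (tightens). Steady drag 0.5 N m, so it stays where left; each newton of blade tension adds 0.006 N m. Taking up the slack takes anything from 1.5 to 5.5 rad; from there to the right tension about 0.6 to 1 rad more. Stop at 12.
- hub (a point): Point on the wheel's upright axis, 113 mm above the table. The steel rim has a radius of 50 mm, its bar is 12 mm thick and its top lies 112 mm up.
- grip (a point): Middle of the wheel's crank handle: upright black sleeve 22 mm thick, 48 mm tall (113 to 161 mm up), spinning freely, 50 mm from the wheel's axis. Push along its circle: about 10 N slack, 17 N at the right tension (60 N in the blade), 22 N overstretched (100 N); with the hand just stopped it reads 1 to 4 N less slack, about 1 N less taut.
- nut: Bystander: loose steel nut, a ring 30 mm across and 14 mm high, lying on the saw's base plate on the robot's side of the bed.
- tube: Bystander: loose offcut of square steel tube, 80 x 40 x 40 mm.
- angle_long: Bystander: loose angle iron, 200 mm long, legs 40 mm.
- angle_short: Bystander: loose angle iron, 110 mm long, legs 40 mm.
- spanner: Bystander: loose spanner.

How it is judged (in metres and radians):
On the way:
1. the blade lies flat on the bed over both pins, let go, still slack (z of blade in the frame of saw between 0.051 and 0.059 m and y of blade in the frame of saw between -0.008 and 0.008 m and x of blade in the frame of saw between -0.03 and 0.04 m and angle between blade's own z axis and vertical below 0.06 rad and angle between the x axis of blade and the x axis of saw, either way round below 0.08 rad and contact force between the fingers and blade below 0.1 N and contact force between blade and carriage below 10 N), for 0.2 s.
At the end, for the whole second after the job is handed in: The blade lies flat on the bed over both pins (underside 55 mm up within 4 mm, within 8 mm of the pin line, along it within 0.08 rad), at rest, under a tension of 42 to 80 N between blade and moving pin, the wheel standing still (z of blade in the frame of saw between 0.051 and 0.059 m and y of blade in the frame of saw between -0.008 and 0.008 m and x of blade in the frame of saw between -0.03 and 0.04 m and angle between blade's own z axis and vertical below 0.06 rad and angle between the x axis of blade and the x axis of saw, either way round below 0.08 rad and contact force between blade and carriage between 42 and 80 N and velocity of joint wheel between -0.05 and 0.05 rad/s and linear speed of blade below 0.01 m/s); the robot touches nothing.
It fails at once if the blade is overstretched (more than 100 N) (contact force between blade and carriage above 100 N).
It fails at once if the nut, the spanner or a steel offcut is moved by more than 30 mm (distance of any of nut, tube, angle_long, angle_short, spanner from where it was at the start of the episode above 0.03 m).
It also fails if it takes over 72 s, if anything falls off the work surface, if the arm or the gripper's body presses on something with over 40 N, if the wrist force passes 120 N, or if a joint passes its speed limit or range.

## Working session

There is one attempt and no reset: what is moved stays moved. The work goes in short steps, Python scripts to look and compute and a tool call to move; the robot and the scene stay as the last step left them, time stands still between calls to the robot, and variables do not carry over. Pictures are saved under pics/ and viewed, about 8 in all and at most 12, crops included, and the job is handed in when it is done.

Besides the shell and the picture viewer there is one more tool, called after "Request:" in YAML: its name, and indented under it one key for each argument. drive_tool: Moves the arm, as the interface text tells. Its arguments: {"type":"object","properties":{"motion":{"type":"array"}},"required":["motion"]}

```bash
ls; mkdir -p pics
python3 - <<'E'
from cell import arm
import cv2,numpy as np
for n in("scene","top"):
    f=arm.grab_frame(n); cv2.imwrite(f"pics/{n}0.png",f[:,:,::-1])
    c=arm.camera_model(n); print(n,{k:(np.round(v,4).tolist()) for k,v in c.items()})
o=arm.get_obs(); print({k:np.round(v,3).tolist() for k,v in o.items()})
E
```

```text
pics
scene {'fx': 469.7251, 'fy': 469.7251, 'cx': 306.0265, 'cy': 200.0851, 'world_to_cam': [[0.4055, 0.9139, -0.0187, -0.2088], [-0.7022, 0.3246, 0.6336, 0.3596], [0.5852, -0.2438, 0.7734, -1.5892], [0.0, 0.0, 0.0, 1.0]]}
top {'fx': 477.7716, 'fy': 477.7716, 'cx': 319.0404, 'cy': 195.9152, 'world_to_cam': [[0.0213, -0.9998, -0.0064, -0.0069], [0.9918, 0.0203, 0.1263, -0.6014], [-0.1261, -0.009, 0.992, -1.3638], [0.0, 0.0, 0.0, 1.0]]}
{'time_s': 0.1, 'joint_positions': [-81.749, 14.854, 88.003, 0.002, 77.237, -11.62], 'joint_velocities': [0.073, -0.103, -0.216, -0.008, -0.072, -0.12], 'effort': [0.002, -43.821, -28.464, 0.072, 0.036, -0.0], 'eef_pos': [0.187, -0.517, 0.194], 'ee_rot': [[-0.94, -0.0, 0.34], [-0.34, 0.002, -0.94], [-0.0, -1.0, -0.002]], 'ft_force': [-0.655, -0.79, 0.324], 'moment': [0.011, -0.007, -0.022], 'opening': 0.999}
```

View pics/top0.png

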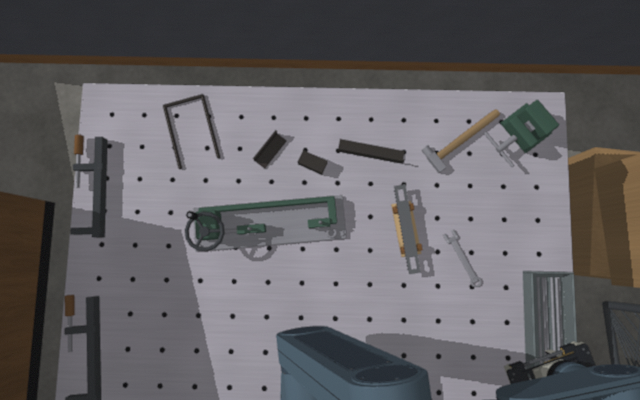

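View pics/scene0.png

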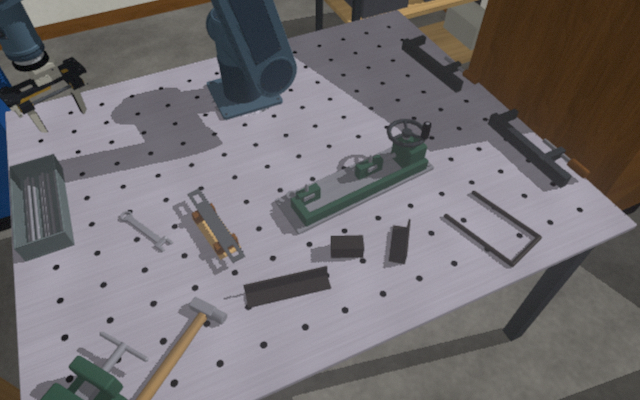

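The top view shows the saw at about (200–340, 200–245) with the wheel at (205,230) and its handle near (192,215). The blade on its rest is near (408,228), the spanner at (463,258) and the offcuts at y≈150. I'll enlarge these next.

Run:
```python
import cv2,numpy as np
t=cv2.imread("pics/top0.png")
a=cv2.resize(t[185:265,175:355],None,fx=4.4,fy=4.4,interpolation=cv2.INTER_CUBIC)
b=cv2.resize(t[180:280,380:490],None,fx=2.4,fy=2.4,interpolation=cv2.INTER_CUBIC)
s=cv2.imread("pics/scene0.png")
c=cv2.resize(s[180:280,170:260],None,fx=2.4,fy=2.4,interpolation=cv2.INTER_CUBIC)
d=np.zeros((592,792,3),np.uint8);d[:a.shape[0],:a.shape[1]]=a
d[352:592,:264]=b[:240,:264];d[352:592,264:480]=c
e=cv2.resize(s[110:225,275:440],None,fx=1.85,fy=1.85,interpolation=cv2.INTER_CUBIC);d[352:352+e.shape[0],482:482+e.shape[1]]=e
cv2.imwrite("pics/crop1.png",d)
```

```text
(no output)
```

View pics/crop1.png

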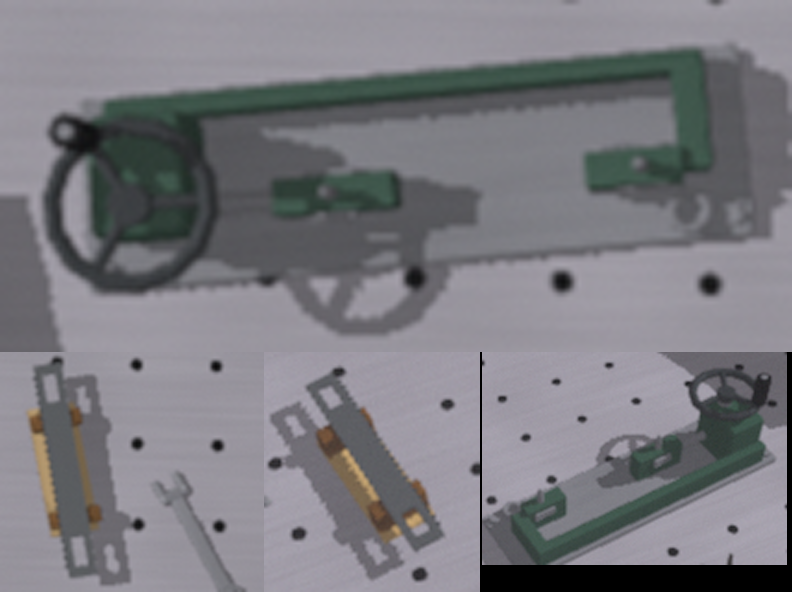

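The crop shows the pin tips at about (637,160) and (325,188), the hub at (130,205), the handle top at (65,130) and the nut at (690,212). The blade corners are at (35,369), (60,365), (68,583) and (97,577).

```bash
cat > h.py <<'E'
import numpy as np,cv2
from cell import arm
def ray(n,u,v,z):
    c=arm.camera_model(n);M=np.array(c["world_to_cam"]);R=M[:3,:3];o=-R.T@M[:3,3]
    d=R.T@np.array([(u-c["cx"])/c["fx"],-(v-c["cy"])/c["fy"],-1]);return o+d*(z-o[2])/d[2]
def px(n,p):
    c=arm.camera_model(n);M=np.array(c["world_to_cam"]);q=M[:3,:3]@np.asarray(p)+M[:3,3]
    return np.array([c["cx"]+c["fx"]*q[0]/-q[2],c["cy"]+c["fy"]*-q[1]/-q[2]])
def obs():
    o=arm.get_obs();print("t",round(o["time_s"],2),"p",np.round(o["eef_pos"],4),"F",np.round(o["ft_force"],1),"open",round(float(o["opening"]),3));print(np.round(o["ee_rot"],3).tolist());return o
E
python3 - <<'E'
from h import *
A=lambda x,y:(175+x/4.4,185+y/4.4); B=lambda x,y:(380+x/2.4,180+(y-352)/2.4)
for n,f,x,y,z in [("anchor",A,637,160,.081),("mov",A,325,188,.081),("hub",A,130,205,.113),("handle",A,65,130,.161),("nut",A,690,212,.026),
 ("bTL",B,35,369,.039),("bTR",B,60,365,.039),("bBL",B,68,583,.039),("bBR",B,97,577,.039),
 ("plTR",A,745,45,.012),("plBR",A,770,238,.012),("plBL",A,100,292,.012)]:
    print(n,np.round(ray("top",*f(x,y),z),4))
t=cv2.imread("pics/top0.png");h=cv2.cvtColor(t,cv2.COLOR_BGR2HSV)
m=cv2.inRange(h,(60,60,30),(95,255,255));m[:185]=0;m[265:]=0;m[:,:180]=0;m[:,360:]=0
cs,_=cv2.findContours(m,cv2.RETR_EXTERNAL,cv2.CHAIN_APPROX_NONE)
for c in cs:
    if cv2.contourArea(c)>30: print(cv2.contourArea(c),cv2.minAreaRect(c))
# back bar top line: green columns between x 220..320
P=[]
for u in range(222,325,2):
    v=np.where(m[190:212,u])[0]; 
    if len(v): P.append((u,190+v.mean(),len(v)))
P=np.array(P);k=np.polyfit(P[:,0],P[:,1],1);print(k,P[:,2].mean())
a=ray("top",222,np.polyval(k,222),.048);b=ray("top",324,np.polyval(k,324),.048);print(a,b,np.degrees(np.arctan2(*(a-b)[[1,0]])))
E
```

```text
anchor [0.5236 0.0016 0.081 ]
mov [0.5014 0.2014 0.081 ]
hub [0.4864 0.3181 0.113 ]
handle [0.5287 0.3481 0.161 ]
nut [ 0.4937 -0.034   0.026 ]
bTL [ 0.632  -0.2156  0.039 ]
bTR [ 0.6376 -0.2462  0.039 ]
bBL [ 0.3744 -0.2553  0.039 ]
bBR [ 0.3822 -0.29    0.039 ]
plTR [ 0.6084 -0.0696  0.012 ]
plBR [ 0.4781 -0.0883  0.012 ]
plBL [0.4326 0.3602 0.012 ]
37.5 ((210.5, 235.5), (5.0, 15.0), 90.0)
43.0 ((243.0, 229.5), (7.0, 10.0), 90.0)
69.0 ((257.0, 228.0), (6.0, 14.0), 90.0)
121.0 ((208.5205841064453, 221.94520568847656), (21.301488876342773, 9.597373962402344), 20.556045532226562)
684.0 ((267.4231872558594, 216.46267700195312), (28.829172134399414, 135.35647583007812), 84.95755004882812)
[-8.79791684e-02  2.27806775e+02] 4.5
[0.55819704 0.28687459 0.048     ] [ 0.59055675 -0.00910368  0.048     ] 96.2394435113462
```

```bash
cat >> h.py <<'E'
def th_now(o): R=np.array(o["ee_rot"]);return np.degrees(np.arctan2(R[1,2],R[0,2]))
def plan(p0,th0,p1,th1,n,op):
    "rows (shift in tool axes, turn about tool y) for an even straight move, tool down"
    d=(np.array(p1)-p0)/n;dt=(th1-th0)/n
    for i in range(n):
        t=np.radians(th0+dt*i);print([op,round(d@[np.sin(t),-np.cos(t),0],4),round(-d[2],4),round(d@[np.cos(t),np.sin(t),0],4),0,round(-dt,2),0])
E
python3 - <<'E'
from h import *
o=obs();plan(np.array(o["eef_pos"]),th_now(o),[.5066,-.2518,.15],-80.74,11,.093)
E
```

```text
t 0.1 p [ 0.1869 -0.5167  0.1936] F [-0.7 -0.8  0.3] open 0.999
[[-0.94, -0.0, 0.34], [-0.34, 0.002, -0.94], [-0.0, -1.0, -0.002]]
[0.093, np.float64(-0.0355), np.float64(0.004), np.float64(-0.0128), 0, np.float64(0.96), 0]
[0.093, np.float64(-0.0353), np.float64(0.004), np.float64(-0.0134), 0, np.float64(0.96), 0]
[0.093, np.float64(-0.0351), np.float64(0.004), np.float64(-0.014), 0, np.float64(0.96), 0]
[0.093, np.float64(-0.0348), np.float64(0.004), np.float64(-0.0145), 0, np.float64(0.96), 0]
[0.093, np.float64(-0.0346), np.float64(0.004), np.float64(-0.0151), 0, np.float64(0.96), 0]
[0.093, np.float64(-0.0343), np.float64(0.004), np.float64(-0.0157), 0, np.float64(0.96), 0]
[0.093, np.float64(-0.0341), np.float64(0.004), np.float64(-0.0163), 0, np.float64(0.96), 0]
[0.093, np.float64(-0.0338), np.float64(0.004), np.float64(-0.0169), 0, np.float64(0.96), 0]
[0.093, np.float64(-0.0335), np.float64(0.004), np.float64(-0.0174), 0, np.float64(0.96), 0]
[0.093, np.float64(-0.0332), np.float64(0.004), np.float64(-0.018), 0, np.float64(0.96), 0]
[0.093, np.float64(-0.0329), np.float64(0.004), np.float64(-0.0185), 0, np.float64(0.96), 0]
```

Request:
drive_tool:
  motion:
    - [0.08,-0.0355,0.004,-0.0128,0,0.96,0]
    - [0.08,-0.0353,0.004,-0.0134,0,0.96,0]
    - [0.08,-0.0351,0.004,-0.014,0,0.96,0]
    - [0.08,-0.0348,0.004,-0.0145,0,0.96,0]
    - [0.08,-0.0346,0.004,-0.0151,0,0.96,0]
    - [0.08,-0.0343,0.004,-0.0157,0,0.96,0]
    - [0.08,-0.0341,0.004,-0.0163,0,0.96,0]
    - [0.08,-0.0338,0.004,-0.0169,0,0.96,0]
    - [0.08,-0.0335,0.004,-0.0174,0,0.96,0]
    - [0.08,-0.0332,0.004,-0.018,0,0.96,0]
    - [0.08,-0.0329,0.004,-0.0185,0,0.96,0]
    - [0.08,0,0,0,0,0,0]

```text
time_s: 1.3
eef_pos: [0.5166, -0.2418, 0.1426]
ee_rot: [[-0.989, -0.006, 0.148], [-0.148, 0.008, -0.989], [0.004, -1.0, -0.009]]
ft_force: [-0.3, -0.9, -0.1]
opening: 0.862
```

Run:
```python
from h import *
o=obs();print(th_now(o));plan(np.array(o["eef_pos"]),th_now(o),[.5066,-.2518,.08],-80.74,5,.08)
```

```text
t 1.3 p [ 0.5166 -0.2418  0.1426] F [-0.3 -0.9 -0.1] open 0.862
[[-0.989, -0.006, 0.148], [-0.148, 0.008, -0.989], [0.004, -1.0, -0.009]]
-81.47469187187096
[0.08, np.float64(0.0023), np.float64(0.0125), np.float64(0.0017), 0, np.float64(-0.15), 0]
[0.08, np.float64(0.0023), np.float64(0.0125), np.float64(0.0017), 0, np.float64(-0.15), 0]
[0.08, np.float64(0.0023), np.float64(0.0125), np.float64(0.0017), 0, np.float64(-0.15), 0]
[0.08, np.float64(0.0023), np.float64(0.0125), np.float64(0.0017), 0, np.float64(-0.15), 0]
[0.08, np.float64(0.0023), np.float64(0.0125), np.float64(0.0017), 0, np.float64(-0.15), 0]
```

```bash
cat >> h.py <<'E'
from scipy.spatial.transform import Rotation as Ro
def delta(p1,th1):
    "whole shift in tool axes and rotation vector (deg) from the present pose to a tool-down pose"
    o=obs();R=np.array(o["ee_rot"]);t=np.radians(th1)
    D=np.array([[np.sin(t),0,np.cos(t)],[-np.cos(t),0,np.sin(t)],[0,-1,0]])
    print("shift",np.round(R.T@(np.array(p1)-o["eef_pos"]),4),"turn",np.round(Ro.from_matrix(R.T@D).as_rotvec(degrees=True),2));return o
E
python3 - <<'E'
from h import *
delta([.5066,-.2518,.022],-80.74)
E
```

```text
t 1.3 p [ 0.5166 -0.2418  0.1426] F [-0.3 -0.9 -0.1] open 0.862
[[-0.989, -0.006, 0.148], [-0.148, 0.008, -0.989], [0.004, -1.0, -0.009]]
shift [0.0108 0.1206 0.0095] turn [ 0.51 -0.73  0.25]
```

Request:
drive_tool:
  motion:
    - [0.08,0.0108,0,0.0083,0.51,-0.73,0.25]
    - [0.08,0,0.02,0,0,0,0]
    - [0.08,0,0.025,0,0,0,0]
    - [0.08,0,0.025,0,0,0,0]
    - [0.08,0,0.025,0,0,0,0]
    - [0.08,0,0.015,0,0,0,0]
    - [0.08,0,0.006,0,0,0,0]
    - [0.08,0,0,0,0,0,0]

```text
time_s: 2.1
eef_pos: [0.5033, -0.2532, 0.0214]
ee_rot: [[-0.986, -0.004, 0.166], [-0.166, -0.0, -0.986], [0.004, -1.0, -0.001]]
ft_force: [0.0, 0.7, 1.1]
opening: 0.864
```

Run:
```python
from h import *
delta([.5066,-.2518,.022],-80.74)
f=arm.grab_frame("top");g=arm.grab_frame("scene")
a=cv2.resize(f[170:290,360:500],None,fx=3.5,fy=3.5)[:420,:480];b=cv2.resize(g[150:290,150:270],None,fx=2.6,fy=3)[:,:312]
d=np.zeros((420,800,3),np.uint8);d[:,:480]=a[:,:480];d[:,480:792]=b;cv2.imwrite("pics/g1.png",d[:,:,::-1])
```

```text
t 2.1 p [ 0.5033 -0.2532  0.0214] F [0.  0.7 1.1] open 0.864
[[-0.986, -0.004, 0.166], [-0.166, -0.0, -0.986], [0.004, -1.0, -0.001]]
shift [-0.0035 -0.0006 -0.0008] turn [0.03 0.27 0.23]
```

View pics/g1.png

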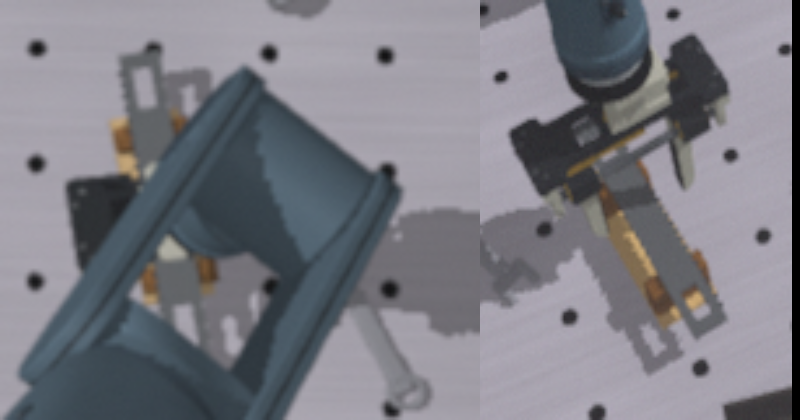

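The fingers straddle the blade at mid-length between the bars, and nothing is touched. I'll close the grip and lift.

Request:
drive_tool:
  motion:
    - [0.0,-0.003,0,0,0,0,0]
    - [0.0,0,0,0,0,0,0]
    - [0.0,0,0,0,0,0,0]
    - [0.0,0,0,0,0,0,0]
    - [0.0,0,0,0,0,0,0]
    - [0.0,0,0,0,0,0,0]

```text
time_s: 2.8
eef_pos: [0.5098, -0.2549, 0.0265]
ee_rot: [[-0.986, 0.003, 0.166], [-0.166, -0.006, -0.986], [-0.002, -1.0, 0.006]]
ft_force: [-0.6, 0.2, 0.2]
opening: 0.393
```

Run:
```python
from h import *
o=delta([.5066,-.2518,.022],-80.74)
```

```text
t 2.8 p [ 0.5098 -0.2549  0.0265] F [-0.6  0.2  0.2] open 0.393
[[-0.986, 0.003, 0.166], [-0.166, -0.006, -0.986], [-0.002, -1.0, 0.006]]
shift [ 0.0026  0.0045 -0.0036] turn [-0.37  0.31 -0.14]
```

Request:
drive_tool:
  motion:
    - [0.05,0,0,0,-0.37,0.31,-0.14]
    - [0.05,0,0.004,0,0,0,0]
    - [0.05,0,0.003,0,0,0,0]
    - [0.0,0,0,0,0,0,0]
    - [0.0,0,0,0,0,0,0]
    - [0.0,0,0,0,0,0,0]

```text
time_s: 3.4
eef_pos: [0.5094, -0.2546, 0.0183]
ee_rot: [[-0.987, -0.001, 0.16], [-0.16, 0.001, -0.987], [0.001, -1.0, -0.001]]
ft_force: [-0.0, 0.7, -0.6]
opening: 0.327
```

Request:
drive_tool:
  motion:
    - [0.0,0,0,0,0,0,0]
    - [0.0,0,0,0,0,0,0]

```text
time_s: 3.6
eef_pos: [0.5095, -0.2546, 0.0184]
ee_rot: [[-0.987, -0.001, 0.16], [-0.16, 0.001, -0.987], [0.001, -1.0, -0.001]]
ft_force: [0.1, -0.4, -0.5]
opening: 0.158
```

Run:
```python
from h import *
f=arm.grab_frame("top");g=arm.grab_frame("scene")
a=cv2.resize(f[170:290,360:500],None,fx=3.5,fy=3.5)[:420,:480];b=cv2.resize(g[150:290,150:270],None,fx=2.6,fy=3)[:,:312]
d=np.zeros((420,800,3),np.uint8);d[:,:480]=a[:,:480];d[:,480:792]=b;cv2.imwrite("pics/g2.png",d[:,:,::-1]);obs()
```

```text
t 3.7 p [ 0.5095 -0.2546  0.0184] F [-0.3 -0.3 -0.2] open 0.074
[[-0.987, -0.001, 0.16], [-0.16, 0.001, -0.987], [0.001, -1.0, -0.001]]
```

View pics/g2.png

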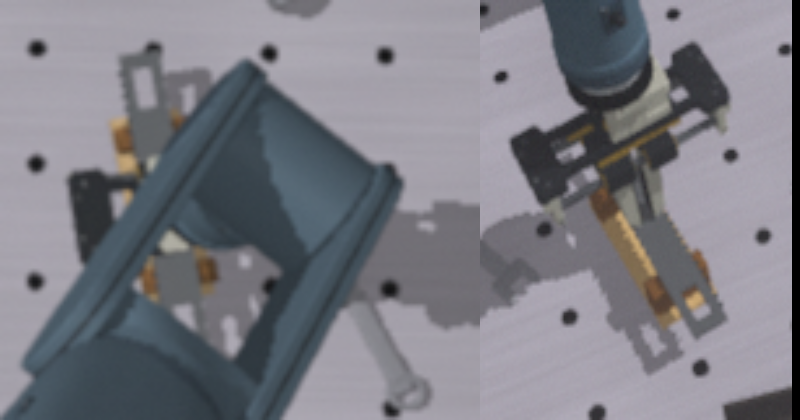

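Run:
```python
from h import *
o=arm.get_obs();p=o["eef_pos"];R=np.array(o["ee_rot"])
C=lambda q:((q[0]-150)*2.6+480,(q[1]-150)*3)
for z in (.018,.037,.06,.10):
    print(z,np.round(C(px("scene",[p[0],p[1],z]))))
print([np.round(C(px("scene",[.5066+s*.1296*.987,-.2518+s*.13*.16,.037]))) for s in(-1,0,1)])
g=arm.grab_frame("scene");d=cv2.resize(g[170:280,190:260],None,fx=8,fy=5.4,interpolation=cv2.INTER_CUBIC)
g0=cv2.imread("pics/scene0.png");e=cv2.resize(g0[170:280,190:260],None,fx=3.4,fy=5.4,interpolation=cv2.INTER_CUBIC)
cv2.imwrite("pics/g3.png",np.hstack([d[:,:,::-1],e])[:,:798])
```

```text
0.018 [649. 231.]
0.037 [646. 218.]
0.06 [642. 201.]
0.1 [635. 172.]
[array([593., 119.]), array([648., 214.]), array([710., 321.])]
```

View pics/g3.png

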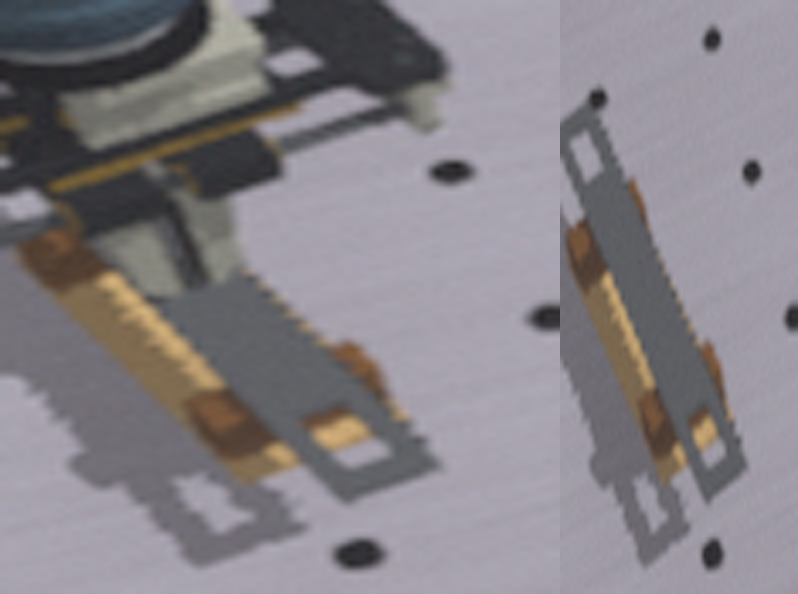

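Run:
```python
from h import *
C=lambda q:((q[0]-150)*2.6+480,(q[1]-150)*3)
p=np.array([.5033,-.2532,.0214]);zz=np.array([.166,-.986,0])
for w in(.04,.0575):
  for s in(1,-1):
    for z in (0.0214,.04,.05): q=p+s*w*zz;q[2]=z;print(w,s,z,np.round(C(px("scene",q))))
obs()
M=np.array(arm.camera_model("scene")["world_to_cam"]);print(-M[:3,:3].T@M[:3,3])
```

```text
0.04 1 0.0214 [612. 244.]
0.04 1 0.04 [608. 231.]
0.04 1 0.05 [606. 224.]
0.04 -1 0.0214 [684. 202.]
0.04 -1 0.04 [681. 189.]
0.04 -1 0.05 [680. 182.]
0.0575 1 0.0214 [595. 253.]
0.0575 1 0.04 [591. 241.]
0.0575 1 0.05 [589. 234.]
0.0575 -1 0.0214 [699. 193.]
0.0575 -1 0.04 [697. 180.]
0.0575 -1 0.05 [695. 173.]
t 3.75 p [ 0.5094 -0.2546  0.0184] F [ 0.  -0.1 -0.3] open 0.034
[[-0.987, -0.001, 0.16], [-0.16, 0.001, -0.987], [0.001, -1.0, -0.001]]
[ 1.2670953  -0.31326393  0.99732196]
```

Request:
drive_tool:
  motion:
    - [0.0,0,-0.03,0,0,0,0]
    - [0.0,0,-0.03,0,0,0,0]
    - [0.0,0,0,0,0,0,0]

```text
time_s: 4.05
eef_pos: [0.5088, -0.2541, 0.0791]
ee_rot: [[-0.987, -0.003, 0.16], [-0.16, 0.003, -0.987], [0.003, -1.0, -0.003]]
ft_force: [0.5, -0.4, 0.2]
opening: 0.003
```

Run:
```python
from h import *
o=obs();g=arm.grab_frame("scene")
print(np.round(px("scene",o["eef_pos"]),1),[np.round(px("scene",np.array(o["eef_pos"])+[0,0,k]),1) for k in(.02,.019+.065)])
d=cv2.resize(g[150:280,180:270],None,fx=5,fy=4.5,interpolation=cv2.INTER_CUBIC)
cv2.imwrite("pics/g4.png",d[:,:,::-1])
```

```text
t 4.05 p [ 0.5088 -0.2541  0.0791] F [ 0.5 -0.4  0.2] open 0.003
[[-0.987, -0.003, 0.16], [-0.16, 0.003, -0.987], [0.003, -1.0, -0.003]]
[211.  212.2] [array([209.6, 207.2]), array([204.8, 190.2])]
```

View pics/g4.png

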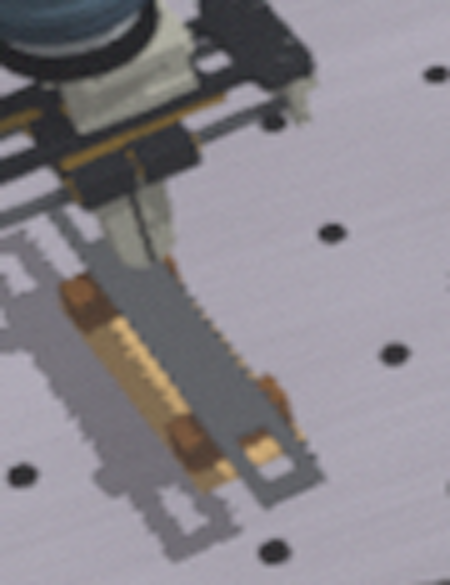

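Request:
drive_tool:
  motion:
    - [0.08,0,0,0,0,0,0]
    - [0.08,0,0,0,0,0,0]
    - [0.08,0,0,0,0,0,0]
    - [0.08,0,0,0,0,0,0]
    - [0.08,0,0,0,0,0,0]
    - [0.08,0,0,0,0,0,0]
    - [0.08,0.002,0,-0.002,0,0,0]
    - [0.08,0,0.025,0,0,0,0]
    - [0.08,0,0.025,0,0,0,0]
    - [0.08,0,0.01,0,0,0,0]
    - [0.08,0,0.005,0,0,0,0]
    - [0.08,0,0.002,0,0,0,0]

```text
time_s: 5.3
eef_pos: [0.5028, -0.2497, 0.005]
ee_rot: [[-0.987, -0.009, 0.16], [-0.16, 0.008, -0.987], [0.008, -1.0, -0.009]]
ft_force: [0.2, -0.3, 0.3]
opening: 0.86
```

Request:
drive_tool:
  motion:
    - [0.08,0.003,0.004,0.002,0.5,0,0.5]
    - [0.08,0.0,0.003,0,0,0,0]

```text
time_s: 5.5
eef_pos: [0.5008, -0.2529, -0.0011]
ee_rot: [[-0.987, 0.003, 0.161], [-0.161, -0.002, -0.987], [-0.003, -1.0, 0.002]]
ft_force: [-0.1, 0.6, -0.5]
opening: 0.863
```

Run:
```python
from h import *
delta([.507,-.2518,0],-80.74);g=arm.grab_frame("scene")
o=arm.get_obs();print(np.round(px("scene",o["eef_pos"]),1))
d=cv2.resize(g[150:280,160:270],None,fx=5,fy=4.5,interpolation=cv2.INTER_CUBIC)
cv2.imwrite("pics/g5.png",d[:,:,::-1])
```

```text
t 5.5 p [ 0.5008 -0.2529 -0.0011] F [-0.1  0.6 -0.5] open 0.863
[[-0.987, 0.003, 0.161], [-0.161, -0.002, -0.987], [-0.003, -1.0, 0.002]]
shift [-0.0063 -0.0011 -0.0001] turn [-0.12 -0.02 -0.16]
[216.  228.7]
```

View pics/g5.png

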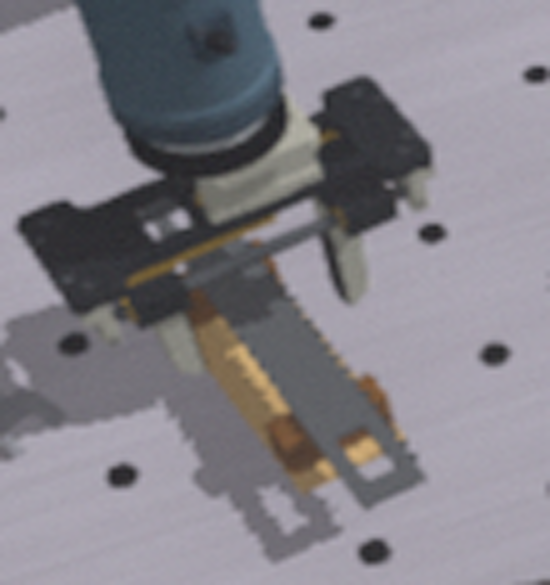

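Request:
drive_tool:
  motion:
    - [0.08,-0.004,0.003,0,0,0,0]
    - [0.08,0,0.003,0,0,0,0]
    - [0.08,0,0.003,0,0,0,0]
    - [0.08,0,0.003,0,0,0,0]

```text
time_s: 5.95
eef_pos: [0.5066, -0.2532, -0.0126]
ee_rot: [[-0.987, 0.006, 0.16], [-0.16, -0.004, -0.987], [-0.005, -1.0, 0.004]]
ft_force: [0.3, 0.8, 1.5]
opening: 0.863
```

Request:
drive_tool:
  motion:
    - [0.08,0,0.003,0,0,0,0]
    - [0.08,0,0.003,0,0,0,0]

```text
time_s: 6.15
eef_pos: [0.5067, -0.2531, -0.0192]
ee_rot: [[-0.987, 0.006, 0.16], [-0.16, -0.003, -0.987], [-0.005, -1.0, 0.004]]
ft_force: [-0.2, -0.6, 0.5]
opening: 0.858
```

Request:
drive_tool:
  motion:
    - [0.08,0,0.002,0,0,0,0]
    - [0.08,0,0.002,0,0,0,0]

```text
time_s: 6.35
eef_pos: [0.5064, -0.253, -0.0239]
ee_rot: [[-0.987, 0.005, 0.16], [-0.16, -0.003, -0.987], [-0.005, -1.0, 0.004]]
ft_force: [0.8, -0.2, 5.6]
opening: 0.862
```

Request:
drive_tool:
  motion:
    - [0.08,0,0.002,0,0,0,0]
    - [0.08,0,0.002,0,0,0,0]

```text
time_s: 6.55
eef_pos: [0.5066, -0.2531, -0.024]
ee_rot: [[-0.987, 0.005, 0.161], [-0.161, -0.003, -0.987], [-0.005, -1.0, 0.004]]
ft_force: [-5.9, 2.0, 20.4]
opening: 0.859
```

Request:
drive_tool:
  motion:
    - [0.08,0,-0.012,0,0,0,0]
    - [0.08,0,-0.005,0,0,0,0]
    - [0.0,0,0,0,0,0,0]
    - [0.0,0,0,0,0,0,0]
    - [0.0,0,0,0,0,0,0]
    - [0.0,0,0,0,0,0,0]
    - [0.0,0,0,0,0,0,0]
    - [0.0,0,0,0,0,0,0]
    - [0.0,0,0,0,0,0,0]

```text
time_s: 7.45
eef_pos: [0.5065, -0.2533, -0.0068]
ee_rot: [[-0.987, 0.005, 0.161], [-0.161, -0.004, -0.987], [-0.005, -1.0, 0.004]]
ft_force: [-0.7, -0.3, 2.4]
opening: 0.358
```

Request:
drive_tool:
  motion:
    - [0.0,0,0,0,0,0,0]
    - [0.0,0,0,0,0,0,0]

```text
time_s: 7.65
eef_pos: [0.5065, -0.2533, -0.0068]
ee_rot: [[-0.987, 0.005, 0.161], [-0.161, -0.003, -0.987], [-0.005, -1.0, 0.004]]
ft_force: [-0.1, -0.4, 0.9]
opening: 0.357
```

Run:
```python
from h import *
plan(np.array([.5065,-.2533,.08]),-80.75,[.513,.1,.07],6.3,13,0)
```

```text
[0, np.float64(-0.0049), np.float64(0.0008), np.float64(-0.0267), 0, -6.7, 0]
[0, np.float64(-0.0079), np.float64(0.0008), np.float64(-0.026), 0, -6.7, 0]
[0, np.float64(-0.0109), np.float64(0.0008), np.float64(-0.0249), 0, -6.7, 0]
[0, np.float64(-0.0138), np.float64(0.0008), np.float64(-0.0234), 0, -6.7, 0]
[0, np.float64(-0.0164), np.float64(0.0008), np.float64(-0.0217), 0, -6.7, 0]
[0, np.float64(-0.0188), np.float64(0.0008), np.float64(-0.0196), 0, -6.7, 0]
[0, np.float64(-0.021), np.float64(0.0008), np.float64(-0.0173), 0, -6.7, 0]
[0, np.float64(-0.0228), np.float64(0.0008), np.float64(-0.0147), 0, -6.7, 0]
[0, np.float64(-0.0244), np.float64(0.0008), np.float64(-0.012), 0, -6.7, 0]
[0, np.float64(-0.0256), np.float64(0.0008), np.float64(-0.009), 0, -6.7, 0]
[0, np.float64(-0.0265), np.float64(0.0008), np.float64(-0.006), 0, -6.7, 0]
[0, np.float64(-0.027), np.float64(0.0008), np.float64(-0.0029), 0, -6.7, 0]
[0, np.float64(-0.0272), np.float64(0.0008), np.float64(0.0003), 0, -6.7, 0]
```

Request:
drive_tool:
  motion:
    - [0.0,0,-0.01,0,0,0,0]
    - [0.0,0,-0.02,0,0,0,0]
    - [0.0,0,-0.025,0,0,0,0]
    - [0.0,0,-0.025,0,0,0,0]
    - [0.0,0,-0.005,0,0,0,0]

```text
time_s: 8.15
eef_pos: [0.5034, -0.2506, 0.0796]
ee_rot: [[-0.987, -0.001, 0.161], [-0.161, 0.002, -0.987], [0.001, -1.0, -0.002]]
ft_force: [-0.2, -0.2, -3.6]
opening: 0.36
```

Blade weight shows (about −2.4 N plus dynamics). Now the transport.

Request:
drive_tool:
  motion:
    - [0,-0.005,0.0008,-0.0267,0,-6.7,0]
    - [0,-0.008,0.0008,-0.026,0,-6.7,0]
    - [0,-0.011,0.0008,-0.0249,0,-6.7,0]
    - [0,-0.0138,0.0008,-0.0234,0,-6.7,0]
    - [0,-0.0164,0.0008,-0.0217,0,-6.7,0]
    - [0,-0.0188,0.0008,-0.0196,0,-6.7,0]
    - [0,-0.021,0.0008,-0.0173,0,-6.7,0]
    - [0,-0.0228,0.0008,-0.0147,0,-6.7,0]
    - [0,-0.0244,0.0008,-0.012,0,-6.7,0]
    - [0,-0.0256,0.0008,-0.009,0,-6.7,0]
    - [0,-0.02,0.0008,-0.005,0,-6.7,0]
    - [0,-0.015,0,-0.002,0,-5,0]
    - [0,0,0,0,0,0,0]

```text
time_s: 9.45
eef_pos: [0.4945, 0.0695, 0.064]
ee_rot: [[0.018, -0.012, 1.0], [-1.0, 0.005, 0.019], [-0.005, -1.0, -0.012]]
ft_force: [-0.6, -1.3, -1.5]
opening: 0.36
```

Run:
```python
from h import *
delta([.513,.1,.05],6.3)
```

```text
t 9.45 p [0.4945 0.0695 0.064 ] F [-0.6 -1.3 -1.5] open 0.36
[[0.018, -0.012, 1.0], [-1.0, 0.005, 0.019], [-0.005, -1.0, -0.012]]
shift [-0.0301  0.0139  0.0192] turn [ 0.69 -5.24 -0.31]
```

Request:
drive_tool:
  motion:
    - [0,-0.015,0.003,0.01,0.35,-2.6,-0.15]
    - [0,-0.014,0.005,0.009,0.35,-2.6,-0.15]
    - [0,0,0.005,0,0,0,0]
    - [0,0,0,0,0,0,0]

```text
time_s: 9.85
eef_pos: [0.5116, 0.0992, 0.0484]
ee_rot: [[0.109, -0.002, 0.994], [-0.994, -0.001, 0.109], [0.001, -1.0, -0.002]]
ft_force: [0.2, 0.6, -2.8]
opening: 0.357
```

Run:
```python
from h import *
delta([.513,.1,.05],6.3)
f=arm.grab_frame("top");g=arm.grab_frame("scene")
cv2.imwrite("pics/top9.png",f[:,:,::-1]);cv2.imwrite("pics/scene9.png",g[:,:,::-1])
a=cv2.resize(f[190:255,180:350],None,fx=4.6,fy=4.6,interpolation=cv2.INTER_CUBIC);b=cv2.resize(g[120:215,275:445],None,fx=3,fy=3,interpolation=cv2.INTER_CUBIC)
d=np.zeros((590,790,3),np.uint8);d[:a.shape[0],:a.shape[1]]=a;d[300:300+b.shape[0],:b.shape[1]]=b;cv2.imwrite("pics/p1.png",d[:,:,::-1])
```

```text
t 9.85 p [0.5116 0.0992 0.0484] F [ 0.2  0.6 -2.8] open 0.357
[[0.109, -0.002, 0.994], [-0.994, -0.001, 0.109], [0.001, -1.0, -0.002]]
shift [-0.0006 -0.0016  0.0015] turn [ 0.14 -0.06  0.05]
```

View pics/p1.png

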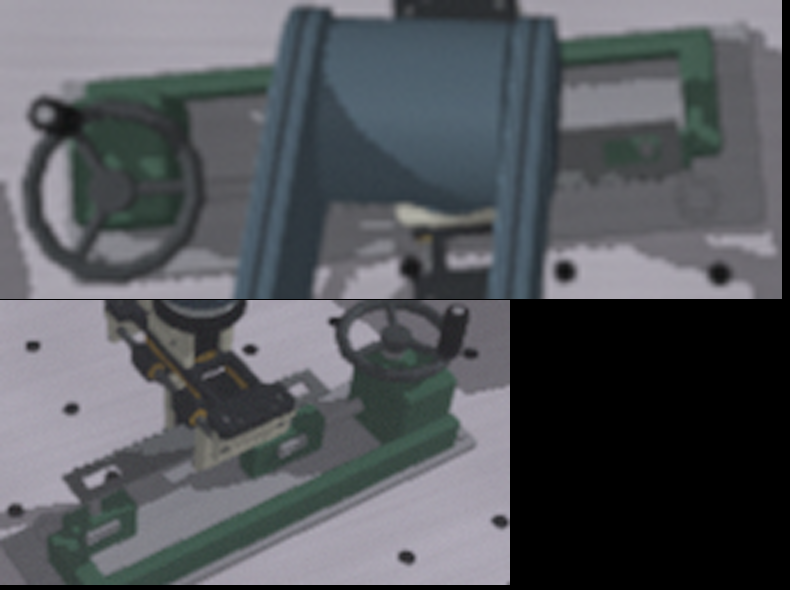

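Run:
```python
from h import *
for n,q in(("anc",(306.9,185.7)),("anc9",(305.7,186)),("mov",(371.8,157.6))): print(n,np.round(ray("scene",*q,.081),4))
# anchor-end slot in top9: green or bright blob inside blade
t=cv2.imread("pics/top9.png");h=cv2.cvtColor(t,cv2.COLOR_BGR2HSV)
m=cv2.inRange(h,(60,60,30),(95,255,255));m[:212]=0;m[232:]=0;m[:,:303]=0;m[:,328:]=0
m2=m.copy();c,_=cv2.findContours(m,cv2.RETR_EXTERNAL,cv2.CHAIN_APPROX_NONE)
for k in c: print("green",cv2.contourArea(k),cv2.boundingRect(k))
print(t[214:232,302:330].sum(2)//3)
print("slot guess",np.round(ray("top",317.4,222.6,.095),4))
# predicted slot centres from tool pose
p=np.array(arm.get_obs()["eef_pos"]);a=np.radians(96.3);u=np.array([np.cos(a),np.sin(a)])
print("pred slot near/far",p[:2]-u*.1,p[:2]+u*.1)
```

```text
anc [ 0.5308 -0.0029  0.081 ]
anc9 [ 0.5304 -0.0061  0.081 ]
mov [0.5125 0.1981 0.081 ]
green 9.0 (312, 221, 6, 4)
[[116 137 136 137 136 137 137 137 138 137 137 137 138 138 138 137 138 137
  137 138 138 136 138 137 138 136 111  71]
 [116 138 138 139 137 138 138 138 140 138 138 137 136 138 137 137 138 137
  136 137 132 128 124 120 119 128 112  77]
 [121 138 138 138 138 136 137 137 137 133 129 125 119 120 118 117 112 110
  106 106 103  97  94  88  91 113 112  80]
 [112 121 121 119 117 113 109 106 107 102  97  92  89  89  89  84  80  77
   73  74  73  71  71  70  73  98 101  83]
 [ 85  88  88  89  84  80  76  74  72  73  72  71  72  70  72  72  70  70
   70  71  70  72  71  71  71  82  86  76]
 [ 68  71  71  71  70  71  70  70  70  70  70  70  68  69  70  72  73  74
   73  74  73  72  71  70  71  71  70  64]
 [ 67  70  71  70  71  71  70  71  69  67  65  64  65  63  64  71  78  77
   76  78  75  74  73  72  71  68  61  57]
 [ 69  72  71  72  69  72  72  70  68  63  59  60  59  60  60  65  72  77
   80  78  72  70  70  72  71  68  62  54]
 [ 71  71  72  71  71  71  72  73  69  63  60  60
[... 532 characters left out ...]
67]
 [ 89  90  89  90  83  72  71  73  73  75  80  82  74  72  72  72  72  71
   73  73  71  69  71  73  75  78  84  84]
 [100 100 100  99  88  74  70  71  81  88  94  92  87  79  70  76  74  65
   70  76  72  68  79  88  91  89  90  91]
 [ 99 101  99  93  92  87  72  72  84  90  90  94  96  88  81  90  89  82
   83  90  84  80  92  99  97  93  92  93]
 [ 91  99  95  87  94  97  86  84  91  93  92  94  98  94  92  97  98  95
   96  99  97  95  98  98  96  91  90  94]
 [ 93  98  96  92  97  99  95  95  97  97  98  98  99  97  99  99  99  98
   99  98  98  98  99  98  94  90  91  95]]
slot guess [0.519  0.0081 0.095 ]
pred slot near/far [ 5.22924789e-01 -4.13799395e-04] [0.50097793 0.19837839]
```

Run:
```python
from h import *
t=cv2.imread("pics/top0.png");s=cv2.imread("pics/scene0.png");t9=cv2.imread("pics/top9.png");s9=cv2.imread("pics/scene9.png")
def cr(im,u,v,w=24,h=18,k=11):
    c=cv2.resize(im[v-h//2:v+h//2,u-w//2:u+w//2],None,fx=k,fy=k,interpolation=cv2.INTER_NEAREST);return np.clip(c.astype(int)*1.5,0,255).astype(np.uint8)
r1=np.hstack([cr(t,320,221),cr(t,249,228),cr(t9,317,222)]);r2=np.hstack([cr(s,307,187),cr(s,372,158),cr(s9,307,183)])
r3=np.hstack([cr(s9,372,154),cr(s9,330,170,48,18)])
cv2.imwrite("pics/z1.png",np.vstack([r1,r2,r3]))
g=t9.astype(float).mean(2)
def cross(col,v0,v1,lvl):
    for v in range(v0,v1):
        a,b=g[v,col]-lvl,g[v+1,col]-lvl
        if a*b<=0: return v+a/(a-b)
E_=[]
for c in (303,304,305,306): 
    E_.append((c,cross(c,212,222,105),cross(c,224,230,81)))
for c in range(310,326): E_.append((c,cross(c,212,222,105),0))
print(np.round([[a,b or 0,c or 0] for a,b,c in E_],2).tolist())
```

```text
[[303.0, 217.51, 226.51], [304.0, 217.49, 226.52], [305.0, 217.48, 226.46], [306.0, 217.37, 226.77], [310.0, 217.07, 0.0], [311.0, 216.92, 0.0], [312.0, 216.77, 0.0], [313.0, 216.63, 0.0], [314.0, 216.48, 0.0], [315.0, 216.5, 0.0], [316.0, 216.47, 0.0], [317.0, 216.37, 0.0], [318.0, 216.24, 0.0], [319.0, 216.16, 0.0], [320.0, 216.05, 0.0], [321.0, 216.03, 0.0], [322.0, 215.93, 0.0], [323.0, 215.75, 0.0], [324.0, 215.64, 0.0], [325.0, 215.47, 0.0]]
```

View pics/z1.png

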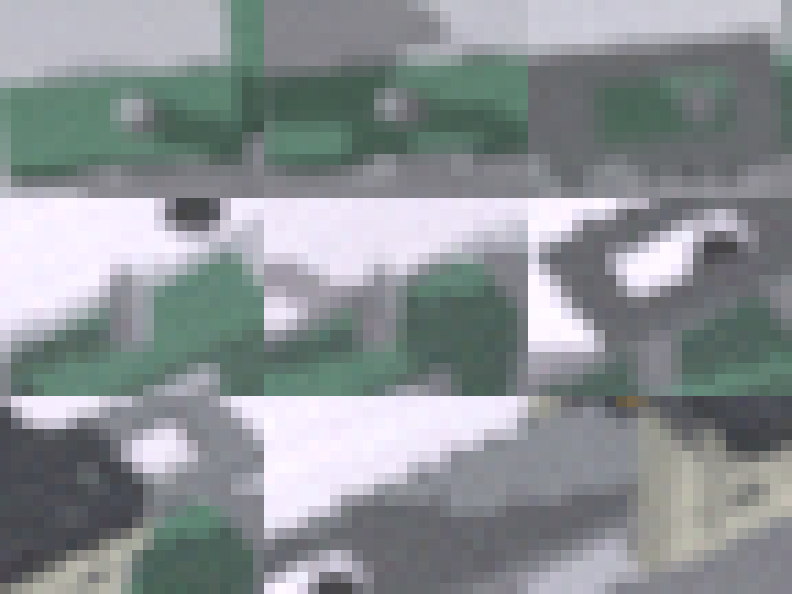

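Run:
```python
from h import *
a=np.radians(96.3);u=np.array([np.cos(a),np.sin(a)]);n=np.array([u[1],-u[0]])
def sh(l,q): q=np.array(q)[:2];print(l,np.round(q,4),"along",round(q@u,4),"across",round(q@n,4))
sh("top anc",ray("top",319.4,221.3,.081));sh("top mov",ray("top",248.4,228,.081));sh("top slot",ray("top",317.0,222.2,.094))
sh("sc anc",ray("scene",305.6,183.6,.081));sh("sc mov",ray("scene",370.5,154.3,.081));sh("sc slot",ray("scene",308.5,178.5,.092))
c=np.arange(310,326);v=np.array([217.07,216.92,216.77,216.63,216.48,216.5,216.47,216.37,216.24,216.16,216.05,216.03,215.93,215.75,215.64,215.47])
k=np.polyfit(c,v,1);A,B=[ray("top",x,np.polyval(k,x),.0942) for x in(310,325)]
sh("edgeA",A);sh("edgeB",B);d=(A-B)[:2];print(np.degrees(np.arctan2(d[1],d[0])))
p=np.array(arm.get_obs()["eef_pos"]);sh("tcp",p);sh("slot pred",p[:2]-.1*u)
```

```text
top anc [0.5238 0.0027] along -0.0548 across 0.5209
top mov [0.5007 0.2026] along 0.1465 across 0.5199
top slot [0.5201 0.0093] along -0.0479 across 0.518
sc anc [ 0.5228 -0.003 ] along -0.0603 across 0.5193
sc mov [0.4999 0.201 ] along 0.145 across 0.519
sc slot [0.5188 0.0072] along -0.0497 across 0.5164
edgeA [0.5343 0.0292] along -0.0296 across 0.5343
edgeB [ 0.5392 -0.0128] along -0.0718 across 0.5345
96.63178490453346
tcp [0.512 0.099] along 0.0422 across 0.5197
slot pred [ 5.229e-01 -4.000e-04] along -0.0578 across 0.5197
```

Request:
drive_tool:
  motion:
    - [0,0.0065,0,0.0027,0.14,0,0.05]
    - [0,0,0,0,0,0,0]
    - [0,0,0,0,0,0,0]

```text
time_s: 10.25
eef_pos: [0.5158, 0.0907, 0.0494]
ee_rot: [[0.105, 0.002, 0.994], [-0.994, -0.0, 0.105], [0.0, -1.0, 0.001]]
ft_force: [-0.3, 0.1, -2.1]
opening: 0.351
```

```bash
cat >> h.py <<'E'
U=np.array([np.cos(np.radians(96.4)),np.sin(np.radians(96.4)),0]);N=np.array([U[1],-U[0],0])
TGT=np.array([.5116,.0992,0])+.0027*N-.0065*U
E
python3 - <<'E'
from h import *
delta(TGT+[0,0,.0132],6.4)
E
```

```text
t 10.25 p [0.5158 0.0907 0.0494] F [-0.3  0.1 -2.1] open 0.351
[[0.105, 0.002, 0.994], [-0.994, -0.0, 0.105], [0.0, -1.0, 0.001]]
shift [-0.0024  0.0362 -0.0006] turn [-0.08 -0.35  0.03]
```

Request:
drive_tool:
  motion:
    - [0,-0.002,0.004,-0.0006,0,-0.35,0]
    - [0,0,0.006,0,0,0,0]
    - [0,0,0,0,0,0,0]

```text
time_s: 10.55
eef_pos: [0.5151, 0.0922, 0.039]
ee_rot: [[0.111, 0.002, 0.994], [-0.994, -0.0, 0.111], [0.001, -1.0, 0.002]]
ft_force: [-0.9, -0.2, -3.0]
opening: 0.359
```

Run:
```python
from h import *
delta(TGT+[0,0,.0132],6.4)
```

```text
t 10.55 p [0.5151 0.0922 0.039 ] F [-0.9 -0.2 -3. ] open 0.359
[[0.111, 0.002, 0.994], [-0.994, -0.0, 0.111], [0.001, -1.0, 0.002]]
shift [-0.0009  0.0258 -0.0001] turn [-0.13 -0.05  0.03]
```

Request:
drive_tool:
  motion:
    - [0,0,0.004,0,0,0,0]
    - [0,0,0.005,0,0,0,0]
    - [0,0,0.005,0,0,0,0]
    - [0,0,0,0,0,0,0]

```text
time_s: 10.95
eef_pos: [0.5147, 0.0925, 0.0233]
ee_rot: [[0.111, 0.001, 0.994], [-0.994, -0.0, 0.111], [0.0, -1.0, 0.001]]
ft_force: [-0.0, 0.7, -2.6]
opening: 0.355
```

Request:
drive_tool:
  motion:
    - [0,0,0.004,0,0,0,0]
    - [0,0,0.003,0,0,0,0]
    - [0,0,0.002,0,0,0,0]
    - [0,0,0,0,0,0,0]

```text
time_s: 11.35
eef_pos: [0.5148, 0.0926, 0.0134]
ee_rot: [[0.111, 0.001, 0.994], [-0.994, -0.0, 0.111], [0.0, -1.0, 0.001]]
ft_force: [-0.8, 1.4, -2.2]
opening: 0.356
```

Request:
drive_tool:
  motion:
    - [0,0,0.001,0,0,0,0]
    - [0,0,0.001,0,0,0,0]
    - [0.055,0,0,0,0,0,0]
    - [0.055,0,0,0,0,0,0]
    - [0.055,0,0,0,0,0,0]
    - [0.055,0,0,0,0,0,0]
    - [0.055,0,0,0,0,0,0]

```text
time_s: 12.05
eef_pos: [0.5167, 0.0925, 0.0147]
ee_rot: [[0.111, 0.006, 0.994], [-0.994, -0.001, 0.112], [0.001, -1.0, 0.006]]
ft_force: [-0.1, 0.1, 0.8]
opening: 0.59
```

Request:
drive_tool:
  motion:
    - [0.055,0,-0.02,0,0,0,0]
    - [0.055,0,-0.03,0,0,0,0]
    - [0.055,0,-0.04,0,0,0,0]
    - [0.055,0,-0.04,0,0,0,0]
    - [0.055,-0.03,-0.03,-0.04,0,0,0]
    - [0.055,-0.03,0,-0.04,0,0,0]
    - [0.055,-0.03,0,-0.04,0,0,0]
    - [0.055,-0.03,0,-0.04,0,0,0]
    - [0.055,0,0,0,0,0,0]

```text
time_s: 12.95
eef_pos: [0.3468, 0.1919, 0.1746]
ee_rot: [[0.107, 0.006, 0.994], [-0.994, 0.002, 0.107], [-0.001, -1.0, 0.006]]
ft_force: [-0.0, -0.2, -0.6]
opening: 0.593
```

Run:
```python
from h import *
o=obs()
f=arm.grab_frame("top");g=arm.grab_frame("scene")
cv2.imwrite("pics/top10.png",f[:,:,::-1]);cv2.imwrite("pics/scene10.png",g[:,:,::-1])
a=cv2.resize(f[185:265,175:355],None,fx=4.4,fy=3.7,interpolation=cv2.INTER_CUBIC);b=cv2.resize(g[110:215,275:445],None,fx=2.8,fy=2.8,interpolation=cv2.INTER_CUBIC)
d=np.zeros((596,792,3),np.uint8);d[:a.shape[0],:a.shape[1]]=a;d[300:300+b.shape[0],:b.shape[1]]=b;cv2.imwrite("pics/p2.png",d[:,:,::-1])
```

```text
t 12.95 p [0.3468 0.1919 0.1746] F [-0.  -0.2 -0.6] open 0.593
[[0.107, 0.006, 0.994], [-0.994, 0.002, 0.107], [-0.001, -1.0, 0.006]]
```

View pics/p2.png

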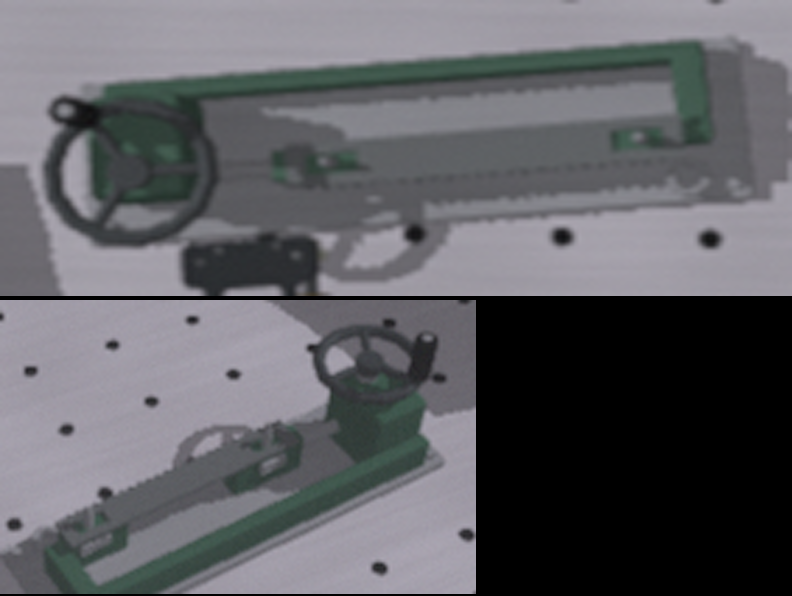

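Run:
```python
from h import *
A=lambda x,y:(175+(x+.5)/4.4-.5,185+(y+.5)/4.4-.5)
t=cv2.imread("pics/top0.png").astype(float);h=cv2.cvtColor(t.astype(np.uint8),cv2.COLOR_BGR2HSV)
# rim: dark low-sat ring pixels -> outer boundary fit
m=((t.mean(2)<85)&(h[...,1]<70)).astype(np.uint8);m[:205]=0;m[255:]=0;m[:,:183]=0;m[:,226:]=0
n,l,st,ce=cv2.connectedComponentsWithStats(m,connectivity=8);print(st[1:,4].tolist());k=1+st[1:,4].argmax();c,_=cv2.findContours((l==k).astype(np.uint8),cv2.RETR_EXTERNAL,cv2.CHAIN_APPROX_NONE);c=max(c,key=len).reshape(-1,2).astype(float)
c=c[~((c[:,0]<200)&(c[:,1]<220))]
e=cv2.fitEllipse(c.astype(np.float32));print("ell",e,np.round(ray("top",*e[0],.106),4))
H=ray("top",*A(130,205),.113);print("hub top",np.round(H,4))
a=ray("top",*A(65,130),.161);b=ray("scene",427.5,123.3,.161);print("handle",np.round(a,4),np.round(b,4),"hub sc",np.round(ray("scene",406.8,131.8,.113),4),"base from pins", np.round(np.array([.5122,.1015])+.118*U[:2],4))
```

```text
[1188]
ell ((206.38308715820312, 228.59568786621094), (37.42839050292969, 47.85883712768555), 35.176204681396484) [0.4952 0.3152 0.106 ]
hub top [0.4875 0.3193 0.113 ]
handle [0.5297 0.3492 0.161 ] [0.5294 0.3477 0.161 ] hub sc [0.4925 0.3152 0.113 ] base from pins [0.499  0.2188]
```

The blade lies on the bed with both pins through its slots: the top view shows the pins inside the slots at crop (640,135) and (325,160). Next I go above the handle with the jaws tangential.

Run:
```python
from h import *
o=arm.get_obs();plan(np.array(o["eef_pos"]),th_now(o),[.5295,.3487,.17],128,15,.06)
```

```text
[0.06, np.float64(-0.0092), np.float64(0.0003), np.float64(0.0129), 0, np.float64(-8.13), 0]
[0.06, np.float64(-0.0073), np.float64(0.0003), np.float64(0.0141), 0, np.float64(-8.13), 0]
[0.06, np.float64(-0.0053), np.float64(0.0003), np.float64(0.015), 0, np.float64(-8.13), 0]
[0.06, np.float64(-0.0031), np.float64(0.0003), np.float64(0.0156), 0, np.float64(-8.13), 0]
[0.06, np.float64(-0.0009), np.float64(0.0003), np.float64(0.0158), 0, np.float64(-8.13), 0]
[0.06, np.float64(0.0014), np.float64(0.0003), np.float64(0.0158), 0, np.float64(-8.13), 0]
[0.06, np.float64(0.0036), np.float64(0.0003), np.float64(0.0155), 0, np.float64(-8.13), 0]
[0.06, np.float64(0.0058), np.float64(0.0003), np.float64(0.0148), 0, np.float64(-8.13), 0]
[0.06, np.float64(0.0078), np.float64(0.0003), np.float64(0.0138), 0, np.float64(-8.13), 0]
[0.06, np.float64(0.0097), np.float64(0.0003), np.float64(0.0126), 0, np.float64(-8.13), 0]
[0.06, np.float64(0.0114), np.float64(0.0003), np.float64(0.0111), 0, np.float64(-8.13), 0]
[0.06, np.float64(0.0128), np.float64(0.0003), np.float64(0.0094), 0, np.float64(-8.13), 0]
[0.06, np.float64(0.014), np.float64(0.0003), np.float64(0.0075), 0, np.float64(-8.13), 0]
[0.06, np.float64(0.0149), np.float64(0.0003), np.float64(0.0054), 0, np.float64(-8.13), 0]
[0.06, np.float64(0.0155), np.float64(0.0003), np.float64(0.0032), 0, np.float64(-8.13), 0]
```

Request:
drive_tool:
  motion:
    - [0.06,-0.009,0,0.013,0,-8.1,0]
    - [0.06,-0.007,0,0.014,0,-8.1,0]
    - [0.06,-0.005,0,0.015,0,-8.1,0]
    - [0.06,-0.003,0,0.0155,0,-8.1,0]
    - [0.06,-0.001,0,0.016,0,-8.1,0]
    - [0.06,0.0014,0,0.016,0,-8.1,0]
    - [0.06,0.0036,0,0.0155,0,-8.1,0]
    - [0.06,0.0058,0,0.015,0,-8.1,0]
    - [0.06,0.0078,0,0.014,0,-8.1,0]
    - [0.06,0.0097,0,0.0126,0,-8.1,0]
    - [0.06,0.0114,0,0.011,0,-8.1,0]
    - [0.06,0.0128,0,0.0094,0,-8.1,0]
    - [0.06,0.014,0,0.0075,0,-8.1,0]
    - [0.06,0.015,0,0.0054,0,-8.1,0]
    - [0.06,0.01,0,0.003,0,-4,0]
    - [0.06,0,0,0,0,0,0]

```text
time_s: 14.65
eef_pos: [0.5594, 0.3403, 0.1672]
ee_rot: [[0.8, 0.013, -0.6], [0.6, -0.006, 0.8], [0.007, -1.0, -0.013]]
ft_force: [-0.9, 0.7, -0.6]
opening: 0.646
```

Run:
```python
from h import *
o=delta([.5295,.3487,.097],127);print(np.round(o["joint_positions"],1))
```

```text
t 14.65 p [0.5594 0.3403 0.1672] F [-0.9  0.7 -0.6] open 0.646
[[0.8, 0.013, -0.6], [0.6, -0.006, 0.8], [0.007, -1.0, -0.013]]
shift [-0.0194  0.0697  0.0255] turn [ 0.73 -0.11  0.4 ]
[  21.9   26.3   75.1   -0.6   78.1 -104.8]
```

Request:
drive_tool:
  motion:
    - [0.06,-0.01,0,0.012,0.73,0,0.4]
    - [0.06,-0.009,0,0.012,0,0,0]
    - [0.06,0,0,0,0,0,0]

```text
time_s: 14.95
eef_pos: [0.5286, 0.346, 0.1647]
ee_rot: [[0.805, -0.004, -0.594], [0.594, -0.001, 0.805], [-0.004, -1.0, 0.002]]
ft_force: [0.1, -1.0, -0.8]
opening: 0.645
```

Run:
```python
from h import *
o=delta([.5295,.3487,.097],127)
```

```text
t 14.95 p [0.5286 0.346  0.1647] F [ 0.1 -1.  -0.8] open 0.645
[[0.805, -0.004, -0.594], [0.594, -0.001, 0.805], [-0.004, -1.0, 0.002]]
shift [0.0026 0.0677 0.0015] turn [-0.1  -0.58 -0.24]
```

Request:
drive_tool:
  motion:
    - [0.06,0.0026,0.015,0.0015,0,-0.5,-0.2]
    - [0.06,0,0.02,0,0,0,0]
    - [0.06,0,0.018,0,0,0,0]
    - [0.06,0,0.01,0,0,0,0]
    - [0.06,0,0.003,0,0,0,0]
    - [0.06,0,0,0,0,0,0]

```text
time_s: 15.55
eef_pos: [0.5275, 0.3491, 0.1008]
ee_rot: [[0.8, 0.004, -0.6], [0.6, 0.003, 0.8], [0.005, -1.0, -0.0]]
ft_force: [1.4, 0.6, -0.1]
opening: 0.643
```

Request:
drive_tool:
  motion:
    - [0.0,0,0,0,0,0,0]
    - [0.0,0,0,0,0,0,0]
    - [0.0,0,0,0,0,0,0]
    - [0.0,0,0,0,0,0,0]
    - [0.0,0,0,0,0,0,0]
    - [0.0,0,0,0,0,0,0]

```text
time_s: 16.15
eef_pos: [0.5309, 0.3477, 0.1041]
ee_rot: [[0.8, 0.012, -0.6], [0.6, 0.002, 0.8], [0.01, -1.0, -0.006]]
ft_force: [2.3, -2.0, -2.2]
opening: 0.232
```

Request:
drive_tool:
  motion:
    - [0.0,-0.0005,0.0,-0.004,0,5,0]
    - [0.0,-0.0007,0,-0.006,0,7,0]
    - [0.0,-0.0007,0,-0.006,0,7,0]
    - [0.0,-0.0007,0,-0.006,0,7,0]

```text
time_s: 16.55
eef_pos: [0.5355, 0.3398, 0.1041]
ee_rot: [[0.985, 0.009, -0.174], [0.173, 0.023, 0.985], [0.013, -1.0, 0.022]]
ft_force: [2.0, 11.9, -4.7]
opening: 0.231
```

```bash
cat >> h.py <<'E'
HUB=np.array([.488,.319])
def wheel():
    o=obs();d=np.array(o["eef_pos"])[:2]-HUB;f=np.arctan2(d[1],d[0]);t=np.array([np.sin(f),-np.cos(f)]);F=np.array(o["ft_force"])[:2]
    th=th_now(o);print("phi",round(np.degrees(f),1),"r",round(np.hypot(*d),4),"th",round(th,1),"th-phi",round((th-np.degrees(f))%360,1),"push",round(-F@t,1),"radial",round(-F@d/np.hypot(*d),1),"J6",round(o["joint_positions"][5],1))
    R=np.array(o["ee_rot"]);print("tilt fix",np.round(Ro.from_matrix(R.T@np.array([[np.sin(np.radians(th)),0,np.cos(np.radians(th))],[-np.cos(np.radians(th)),0,np.sin(np.radians(th))],[0,-1,0]])).as_rotvec(degrees=True),2))
E
python3 -c "
from h import *
wheel()"
```

```text
t 16.55 p [0.5355 0.3398 0.1041] F [ 2.  11.9 -4.7] open 0.231
[[0.985, 0.009, -0.174], [0.173, 0.023, 0.985], [0.013, -1.0, 0.022]]
phi 23.7 r 0.0519 th 100.0 th-phi 76.3 push 10.1 radial -6.6 J6 -78.7
tilt fix [-1.24 -0.01  0.74]
```

```bash
cat >> h.py <<'E'
def wplan(n,dphi,dth,L,inward=0.0):
    o=arm.get_obs();d=np.array(o["eef_pos"])[:2]-HUB;f=np.degrees(np.arctan2(d[1],d[0]));th=th_now(o)
    for i in range(n):
        a=np.radians(f-90-dphi/2);t=np.radians(th);r=np.radians(f)
        v=L*np.array([np.cos(a),np.sin(a)])-inward*np.array([np.cos(r),np.sin(r)])
        print(f"[0, {v@[np.sin(t),-np.cos(t)]:.4f}, 0, {v@[np.cos(t),np.sin(t)]:.4f}, 0, {dth}, 0],",end=" ");f-=dphi;th-=dth
    print()
E
python3 -c "
from h import *
wplan(6,7,6,.011)"
```

```text
[0, 0.0019, 0, -0.0108, 0, 6, 0], [0, 0.0018, 0, -0.0109, 0, 6, 0], [0, 0.0016, 0, -0.0109, 0, 6, 0], [0, 0.0014, 0, -0.0109, 0, 6, 0], [0, 0.0012, 0, -0.0109, 0, 6, 0], [0, 0.0010, 0, -0.0110, 0, 6, 0],
```

Request:
drive_tool:
  motion:
    - [0,0.0019,0,-0.0108,-1.2,6,0.7]
    - [0,0.0018,0,-0.0109,0,6,0]
    - [0,0.0016,0,-0.0109,0,6,0]
    - [0,0.0014,0,-0.0109,0,6,0]
    - [0,0.0012,0,-0.0109,0,6,0]
    - [0,0.001,0,-0.011,0,6,0]

```text
time_s: 17.15
eef_pos: [0.5339, 0.296, 0.1041]
ee_rot: [[0.889, -0.002, 0.459], [-0.458, 0.034, 0.888], [-0.018, -0.999, 0.029]]
ft_force: [-0.6, 12.4, -0.7]
opening: 0.231
```

```bash
python3 -c "
from h import *
wheel()
wplan(6,7,6,.011)"
```

```text
t 17.15 p [0.5339 0.296  0.1041] F [-0.6 12.4 -0.7] open 0.231
[[0.889, -0.002, 0.459], [-0.458, 0.034, 0.888], [-0.018, -0.999, 0.029]]
phi -26.6 r 0.0514 th 62.7 th-phi 89.3 push 10.8 radial 6.1 J6 -46.2
tilt fix [-1.67  0.01 -1.03]
[0, -0.0005, 0, -0.0110, 0, 6, 0], [0, -0.0007, 0, -0.0110, 0, 6, 0], [0, -0.0009, 0, -0.0110, 0, 6, 0], [0, -0.0011, 0, -0.0109, 0, 6, 0], [0, -0.0013, 0, -0.0109, 0, 6, 0], [0, -0.0015, 0, -0.0109, 0, 6, 0],
```

Request:
drive_tool:
  motion:
    - [0,-0.0005,0,-0.011,-1.6,7,-1.0]
    - [0,-0.0007,0,-0.011,0,7,0]
    - [0,-0.0009,0,-0.011,0,7,0]
    - [0,-0.0011,0,-0.0109,0,7,0]
    - [0,-0.0013,0,-0.0109,0,7,0]
    - [0,-0.0014,0,-0.0109,0,7,0]

```text
time_s: 17.75
eef_pos: [0.4962, 0.2702, 0.1041]
ee_rot: [[0.323, 0.026, 0.946], [-0.946, 0.029, 0.322], [-0.019, -0.999, 0.034]]
ft_force: [9.6, 9.2, -7.6]
opening: 0.23
```

```bash
python3 -c "
from h import *
wheel()
wplan(4,8,7,.011)"
```

```text
t 17.75 p [0.4962 0.2702 0.1041] F [ 9.6  9.2 -7.6] open 0.23
[[0.323, 0.026, 0.946], [-0.946, 0.029, 0.322], [-0.019, -0.999, 0.034]]
phi -80.4 r 0.0495 th 18.8 th-phi 99.2 push 11.0 radial 7.5 J6 -3.0
tilt fix [-1.96  0.02 -1.11]
[0, -0.0025, 0, -0.0107, 0, 7, 0], [0, -0.0027, 0, -0.0107, 0, 7, 0], [0, -0.0029, 0, -0.0106, 0, 7, 0], [0, -0.0031, 0, -0.0106, 0, 7, 0],
```

Request:
drive_tool:
  motion:
    - [0,-0.0025,0,-0.0107,-1.9,6,-1.1]
    - [0,-0.0027,0,-0.0107,0,6,0]
    - [0,-0.0029,0,-0.0106,0,6,0]
    - [0,-0.0031,0,-0.0106,0,6,0]

```text
time_s: 18.15
eef_pos: [0.4663, 0.276, 0.1043]
ee_rot: [[-0.111, 0.026, 0.994], [-0.994, 0.007, -0.111], [-0.009, -1.0, 0.025]]
ft_force: [13.3, 0.8, -9.5]
opening: 0.233
```

```bash
python3 -c "
from h import *
wheel()
wplan(4,8,6,.011)"
```

```text
t 18.15 p [0.4663 0.276  0.1043] F [13.3  0.8 -9.5] open 0.233
[[-0.111, 0.026, 0.994], [-0.994, 0.007, -0.111], [-0.009, -1.0, 0.025]]
phi -116.7 r 0.0482 th -6.4 th-phi 110.4 push 11.5 radial 6.7 J6 25.3
tilt fix [-1.44  0.01 -0.54]
[0, -0.0045, 0, -0.0100, 0, 6, 0], [0, -0.0049, 0, -0.0099, 0, 6, 0], [0, -0.0052, 0, -0.0097, 0, 6, 0], [0, -0.0056, 0, -0.0095, 0, 6, 0],
```

Request:
drive_tool:
  motion:
    - [0,-0.0045,0,-0.01,-1.4,7,-0.5]
    - [0,-0.0047,0,-0.0099,0,7,0]
    - [0,-0.0049,0,-0.0098,0,7,0]
    - [0,-0.0051,0,-0.0097,0,7,0]

```text
time_s: 18.55
eef_pos: [0.4449, 0.2998, 0.1042]
ee_rot: [[-0.582, 0.019, 0.813], [-0.813, -0.008, -0.582], [-0.005, -1.0, 0.02]]
ft_force: [9.1, -7.1, -3.7]
opening: 0.232
```

```bash
python3 -c "
from h import *
wheel()
wplan(3,8,7,.011)"
```

```text
t 18.55 p [0.4449 0.2998 0.1042] F [ 9.1 -7.1 -3.7] open 0.232
[[-0.582, 0.019, 0.813], [-0.813, -0.008, -0.582], [-0.005, -1.0, 0.02]]
phi -156.0 r 0.0471 th -35.6 th-phi 120.4 push 10.2 radial 5.4 J6 58.6
tilt fix [-1.12  0.   -0.27]
[0, -0.0062, 0, -0.0091, 0, 7, 0], [0, -0.0064, 0, -0.0090, 0, 7, 0], [0, -0.0065, 0, -0.0089, 0, 7, 0],
```

Request:
drive_tool:
  motion:
    - [0,-0.006,0,-0.0091,-1.1,7,-0.3]
    - [0,-0.0062,0,-0.009,0,7,0]
    - [0,-0.0063,0,-0.009,0,7,0]

```text
time_s: 18.85
eef_pos: [0.4411, 0.3232, 0.1041]
ee_rot: [[-0.843, 0.005, 0.538], [-0.538, -0.015, -0.843], [0.004, -1.0, 0.016]]
ft_force: [3.5, -15.0, 2.2]
opening: 0.229
```

```bash
sed -i 's/^HUB=.*/HUB=np.array([.4902,.3202])/' h.py; python3 -c "
from h import *
wheel()
wplan(3,8,8,.011)"
```

```text
t 18.85 p [0.4411 0.3232 0.1041] F [  3.5 -15.    2.2] open 0.229
[[-0.843, 0.005, 0.538], [-0.538, -0.015, -0.843], [0.004, -1.0, 0.016]]
phi 176.5 r 0.0492 th -57.4 th-phi 126.1 push 14.7 radial 4.4 J6 83.1
tilt fix [-0.91 -0.    0.23]
[0, -0.0071, 0, -0.0084, 0, 8, 0], [0, -0.0071, 0, -0.0084, 0, 8, 0], [0, -0.0071, 0, -0.0084, 0, 8, 0],
```

Request:
drive_tool:
  motion:
    - [0,-0.005,0,-0.006,-0.9,4,0]

```text
time_s: 18.95
eef_pos: [0.4417, 0.3275, 0.1041]
ee_rot: [[-0.88, -0.004, 0.475], [-0.475, -0.009, -0.88], [0.008, -1.0, 0.006]]
ft_force: [-3.8, -15.1, 8.7]
opening: 0.23
```

```bash
python3 -c "
from h import *
wheel()
wplan(2,5,4,.01)"
```

```text
t 18.95 p [0.4417 0.3275 0.1041] F [ -3.8 -15.1   8.7] open 0.23
[[-0.88, -0.004, 0.475], [-0.475, -0.009, -0.88], [0.008, -1.0, 0.006]]
phi 171.4 r 0.0491 th -61.6 th-phi 127.0 push 15.5 radial -1.5 J6 87.0
tilt fix [-0.36 -0.    0.46]
[0, -0.0064, 0, -0.0077, 0, 4, 0], [0, -0.0065, 0, -0.0076, 0, 4, 0],
```

Request:
drive_tool:
  motion:
    - [0,-0.006,0,-0.0072,-0.3,4,0.4]

```text
time_s: 19.05
eef_pos: [0.4427, 0.3321, 0.1041]
ee_rot: [[-0.912, -0.003, 0.41], [-0.41, -0.01, -0.912], [0.007, -1.0, 0.008]]
ft_force: [-2.8, -18.2, 8.4]
opening: 0.23
```

```bash
python3 -c "
from h import *
wheel()
wplan(2,5,4,.01)"
```

```text
t 19.05 p [0.4427 0.3321 0.1041] F [ -2.8 -18.2   8.4] open 0.23
[[-0.912, -0.003, 0.41], [-0.41, -0.01, -0.912], [0.007, -1.0, 0.008]]
phi 165.9 r 0.049 th -65.8 th-phi 128.3 push 18.3 radial 1.7 J6 91.6
tilt fix [-0.45 -0.    0.39]
[0, -0.0065, 0, -0.0076, 0, 4, 0], [0, -0.0067, 0, -0.0075, 0, 4, 0],
```

```bash
python3 -c "
from h import *
for i in range(5):
    arm.grab_frame('top');o=arm.get_obs();d=np.array(o['eef_pos'])[:2]-HUB;f=np.arctan2(d[1],d[0]);F=np.array(o['ft_force']);print(np.round(o['eef_pos'],4),round(np.degrees(f),2),np.round(F,1),round(-F[:2]@[np.sin(f),-np.cos(f)],2))"
```

```text
[0.4429 0.3329 0.1041] 164.97 [ -2.4 -14.5   7.4] 14.66
[0.4429 0.3329 0.1041] 164.98 [ -2.3 -13.5   5.6] 13.61
[0.4429 0.3329 0.1041] 164.98 [ -0.7 -13.5   4.9] 13.24
[0.4429 0.3329 0.1041] 164.98 [ -1.9 -13.9   5.5] 13.93
[0.4429 0.3329 0.1041] 165.0 [ -2.1 -13.3   5.5] 13.35
```

Request:
drive_tool:
  motion:
    - [0,-0.005,0,-0.006,-0.4,3,0.4]

```text
time_s: 19.4
eef_pos: [0.4437, 0.3354, 0.1041]
ee_rot: [[-0.931, -0.001, 0.365], [-0.365, -0.008, -0.931], [0.004, -1.0, 0.007]]
ft_force: [-3.4, -17.9, 8.4]
opening: 0.228
```

```bash
cat > rd.py <<'E'
from h import *
for i in range(5):
    arm.grab_frame('top');o=arm.get_obs();d=np.array(o['eef_pos'])[:2]-HUB;f=np.arctan2(d[1],d[0]);F=np.array(o['ft_force']);print(np.round(o['eef_pos'],4),round(np.degrees(f),2),np.round(F,1),round(-F[:2]@[np.sin(f),-np.cos(f)],2))
wplan(1,4,3,.008)
E
python3 rd.py
```

```text
[0.4438 0.3358 0.104 ] 161.42 [ -2.8 -16.4   6.9] 16.46
[0.4439 0.3358 0.1041] 161.41 [ -3.5 -16.9   7.6] 17.16
[0.4439 0.3358 0.1041] 161.35 [ -3.  -16.1   7. ] 16.24
[0.4439 0.3358 0.1041] 161.41 [ -2.5 -15.3   7.2] 15.29
[0.4439 0.3358 0.1041] 161.39 [ -3.6 -15.5   6.8] 15.81
[0, -0.0054, 0, -0.0059, 0, 3, 0],
```

Request:
drive_tool:
  motion:
    - [0,0,0,0,0,0,0]
    - [0,0,0,0,0,0,0]

```text
time_s: 19.85
eef_pos: [0.4436, 0.3351, 0.1042]
ee_rot: [[-0.931, -0.002, 0.364], [-0.364, -0.008, -0.931], [0.004, -1.0, 0.006]]
ft_force: [0.5, -0.1, -1.7]
opening: 0.231
```

```bash
python3 rd.py
```

```text
[0.4436 0.3351 0.1042] 162.27 [-0.7 -1.7  0.2] 1.84
[0.4437 0.3351 0.1042] 162.28 [ 0.8 -1.8 -0.4] 1.52
[0.4436 0.3351 0.1042] 162.26 [-0.  -1.8 -0.1] 1.74
[0.4436 0.3351 0.1042] 162.26 [-0.  -1.5 -1.7] 1.4
[0.4436 0.3351 0.1041] 162.26 [ 0.4 -2.4 -1. ] 2.12
[0, -0.0053, 0, -0.0060, 0, 3, 0],
```

Request:
drive_tool:
  motion:
    - [0,-0.0037,0,-0.0041,0,1,0]

```text
time_s: 20.2
eef_pos: [0.4442, 0.3366, 0.104]
ee_rot: [[-0.937, -0.005, 0.349], [-0.349, -0.016, -0.937], [0.01, -1.0, 0.013]]
ft_force: [-5.3, -19.7, 9.0]
opening: 0.231
```

```bash
python3 rd.py
```

```text
[0.4443 0.337  0.1041] 159.92 [ -3.4 -14.5   7.3] 14.76
[0.4443 0.337  0.1041] 159.91 [ -3.3 -13.3   6.5] 13.65
[0.4443 0.337  0.1041] 159.93 [ -3.6 -13.6   5.5] 13.99
[0.4443 0.337  0.1041] 159.91 [ -2.9 -12.9   6.1] 13.12
[0.4443 0.337  0.1041] 159.94 [ -3.4 -12.6   6.9] 13.04
[0, -0.0054, 0, -0.0059, 0, 3, 0],
```

Request:
drive_tool:
  motion:
    - [0,0,0,0,0,0,0]
    - [0,0,0,0,0,0,0]
    - [0.06,0,0,0,0,0,0]
    - [0.06,0,0,0,0,0,0]
    - [0.06,0,0,0,0,0,0]
    - [0.06,0,0,0,0,0,0]
    - [0.06,0,0,0,0,0,0]
    - [0.06,0,0,0,0,0,0]

```text
time_s: 21.25
eef_pos: [0.4446, 0.3389, 0.1045]
ee_rot: [[-0.937, -0.004, 0.349], [-0.349, -0.012, -0.937], [0.008, -1.0, 0.01]]
ft_force: [-0.2, -0.9, -1.2]
opening: 0.638
```

```bash
python3 -c "
from h import *
wheel()
f=arm.grab_frame('scene');cv2.imwrite('pics/s20.png',f[:,:,::-1])"
```

```text
t 21.25 p [0.4446 0.3389 0.1045] F [-0.2 -0.9 -1.2] open 0.638
[[-0.937, -0.004, 0.349], [-0.349, -0.012, -0.937], [0.008, -1.0, 0.01]]
phi 157.7 r 0.0492 th -69.6 th-phi 132.7 push 1.0 radial 0.2 J6 96.1
tilt fix [-0.59 -0.    0.43]
```

Request:
drive_tool:
  motion:
    - [0.06,0.0014,0,0.0016,0,0,0]
    - [0,0,0,0,0,0,0]
    - [0,0,0,0,0,0,0]
    - [0,0,0,0,0,0,0]
    - [0,0,0,0,0,0,0]
    - [0,0,0,0,0,0,0]
    - [0,0,0,0,0,0,0]
    - [0,0,0,0,0,0,0]

```text
time_s: 22.1
eef_pos: [0.4438, 0.3366, 0.1046]
ee_rot: [[-0.937, -0.004, 0.349], [-0.348, -0.012, -0.937], [0.008, -1.0, 0.01]]
ft_force: [-0.6, -0.4, -0.5]
opening: 0.228
```

Request:
drive_tool:
  motion:
    - [0,-0.0022,0,-0.0023,0,0,0]

```text
time_s: 22.2
eef_pos: [0.4439, 0.3368, 0.1045]
ee_rot: [[-0.937, -0.006, 0.349], [-0.349, -0.017, -0.937], [0.012, -1.0, 0.014]]
ft_force: [-4.4, -15.5, 8.9]
opening: 0.23
```

```bash
sed -i 's/range(5)/range(3)/' rd.py; python3 rd.py
```

```text
[0.4439 0.3367 0.1045] 160.44 [-3.6 -9.9  5.9] 10.57
[0.4439 0.3367 0.1045] 160.42 [ -3.9 -10.7   6. ] 11.34
[0.4439 0.3367 0.1045] 160.43 [-4.1 -9.8  6.1] 10.55
[0, -0.0054, 0, -0.0059, 0, 3, 0],
```

Request:
drive_tool:
  motion:
    - [0,0,0,0,0,0,0]
    - [0,0,0,0,0,0,0]

```text
time_s: 22.55
eef_pos: [0.4437, 0.3364, 0.1046]
ee_rot: [[-0.937, -0.007, 0.348], [-0.348, -0.018, -0.937], [0.013, -1.0, 0.014]]
ft_force: [-0.9, 0.0, -0.9]
opening: 0.228
```

Request:
drive_tool:
  motion:
    - [0,-0.0026,0,-0.0029,0,0,0]

```text
time_s: 22.65
eef_pos: [0.4438, 0.3368, 0.1045]
ee_rot: [[-0.937, -0.01, 0.349], [-0.349, -0.024, -0.937], [0.018, -1.0, 0.019]]
ft_force: [-5.3, -17.4, 10.2]
opening: 0.232
```

```bash
python3 rd.py
```

```text
[0.4439 0.3368 0.1045] 160.25 [ -3.9 -13.    7.2] 13.51
[0.4439 0.3368 0.1045] 160.22 [ -4.2 -12.7   7.9] 13.35
[0.4439 0.3369 0.1045] 160.22 [ -4.4 -12.3   7.4] 13.06
[0, -0.0054, 0, -0.0059, 0, 3, 0],
```

Request:
drive_tool:
  motion:
    - [0,0,0,0,0,0,0]
    - [0,0,0,0,0,0,0]
    - [0,0,0,0,0,0,0]

```text
time_s: 23.1
eef_pos: [0.4437, 0.3366, 0.1046]
ee_rot: [[-0.937, -0.01, 0.349], [-0.348, -0.024, -0.937], [0.018, -1.0, 0.019]]
ft_force: [-0.9, -3.1, 1.5]
opening: 0.232
```

```bash
python3 rd.py
```

```text
[0.4437 0.3365 0.1046] 160.63 [-1.  -2.   0.6] 2.18
[0.4437 0.3365 0.1046] 160.62 [-0.4 -1.1  1.6] 1.19
[0.4437 0.3365 0.1046] 160.65 [-1.1 -2.5  0.8] 2.77
[0, -0.0053, 0, -0.0060, 0, 3, 0],
```

Request:
drive_tool:
  motion:
    - [0,0.0007,0,0.0008,0,0,0]

```text
time_s: 23.35
eef_pos: [0.4437, 0.3364, 0.1046]
ee_rot: [[-0.937, -0.01, 0.349], [-0.348, -0.023, -0.937], [0.017, -1.0, 0.018]]
ft_force: [0.7, 2.7, -2.8]
opening: 0.233
```

```bash
python3 rd.py
```

```text
[0.4437 0.3364 0.1046] 160.78 [ 0.8  0.9 -1.1] -1.12
[0.4437 0.3364 0.1046] 160.78 [ 1.1  2.  -2. ] -2.27
[0.4437 0.3364 0.1046] 160.8 [ 2.1  2.5 -0.7] -3.08
[0, -0.0053, 0, -0.0060, 0, 3, 0],
```

Request:
drive_tool:
  motion:
    - [0,0,0,0,0,0,0]
    - [0.06,0,0,0,0,0,0]
    - [0.06,0,0,0,0,0,0]
    - [0.06,0,0,0,0,0,0]
    - [0.06,0,0,0,0,0,0]
    - [0.06,0,0,0,0,0,0]
    - [0.06,0,-0.01,0,0,0,0]
    - [0.06,0,-0.03,0,0,0,0]
    - [0.06,0,-0.03,0,0,0,0]
    - [0.06,0,-0.03,0,0,0,0]
    - [0.06,0.03,-0.02,0,0,0,0]
    - [0.06,0.04,0,0,0,0,0]
    - [0.06,0.04,0,0,0,0,0]
    - [0.06,0,0,0,0,0,0]

```text
time_s: 24.9
eef_pos: [0.3396, 0.2993, 0.236]
ee_rot: [[-0.937, -0.008, 0.348], [-0.348, -0.024, -0.937], [0.016, -1.0, 0.019]]
ft_force: [0.4, 0.1, -0.1]
opening: 0.645
```

Run:
```python
from h import *
obs();f=arm.grab_frame("top");g=arm.grab_frame("scene")
a=cv2.resize(f[185:265,175:355],None,fx=4.4,fy=3.7,interpolation=cv2.INTER_CUBIC);b=cv2.resize(g[110:215,275:445],None,fx=2.8,fy=2.8,interpolation=cv2.INTER_CUBIC)
d=np.zeros((596,792,3),np.uint8);d[:a.shape[0],:a.shape[1]]=a;d[300:300+b.shape[0],:b.shape[1]]=b
d[300:500,480:792]=cv2.resize(f[120:300,250:490],(312,200));cv2.imwrite("pics/p3.png",d[:,:,::-1])
```

```text
t 24.9 p [0.3396 0.2993 0.236 ] F [ 0.4  0.1 -0.1] open 0.645
[[-0.937, -0.008, 0.348], [-0.348, -0.024, -0.937], [0.016, -1.0, 0.019]]
```

View pics/p3.png

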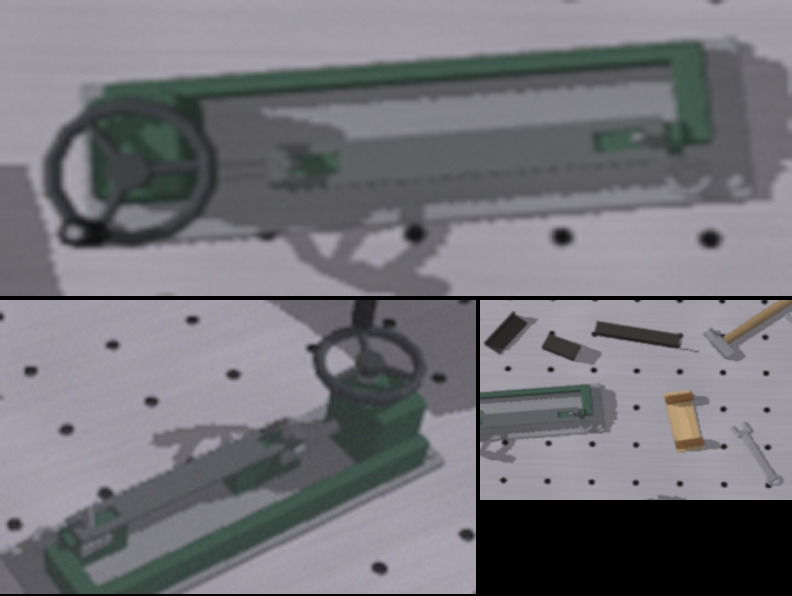

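The blade lies flat with each pin at the outer end of its slot, the handle has stayed put, and the bystanders look untouched. I'll check the handle angle, then hand in.

Run:
```python
from h import *
h=ray("top",192.8,247.3,.161);d=h[:2]-HUB;print(h,np.degrees(np.arctan2(d[1],d[0])))
arm.close_job();print(arm.get_obs()["time_s"])
```

```text
[0.44210416 0.3352264  0.161     ] 162.64982983434837
the job is handed in; nothing more can be done
the job is handed in; nothing more can be done
```

I put the blade on the bed with both pins through its slots, let go, then wound the wheel about 233° clockwise and handed the job in at about 25 s. I estimate the blade tension at roughly 55–65 N, but I could not measure it directly.

- **Blade:** the last pictures show it flat, with each pin at the outer end of its slot. They show the hand clear of everything and no visible movement of the offcuts or spanner. The nut still looks in place, but I did not measure any of them.
- **Tension readings:** the handle push was 10–11 N while slack and 18–20 N in short moving peaks. It read 16 N at best once stopped.
- **Readings that disagreed:** settled pushes varied from 13 to 16 N. The highest moving peak was 20.3 N, which taken alone would mean about 86 N. I judged it a transient, because the handle held a light backward pull of 2–3 N without unwinding. That suggests about 65 N at most, if the blade's pull simply drives the wheel back.
- **Wheel position:** a last picture put the handle at about 163°, against 161° at release, which agrees within the picture's accuracy.
- **Wrong tool height:** the first grasp missed. The fingers met the table when the reported tool height was about 23.5 mm below it, so I used that correction for the rest of the job.

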